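# File the soldering board back between the charcoal blocks

### The arm

A 7-joint arm with a two-finger parallel gripper is mounted at the origin on the work surface. World frame = base frame: x ahead of the robot, y to its left, z up, the work surface at z = 0. Lengths are in m, angles in rad, forces in N, time in s.
With the tool pointing down it reaches from about 0.375 to 0.925 m from the base axis. Payload 3.1 kg.
Tool frame: the origin (TCP) lies at the very end of the fingers, on their centre line; the grasp point (between the pads) lies 19 mm behind it; z points along the fingers, y is the line along which they close (so a half turn about z gives the same grasp; the last joint's range is limited). The gripper opens to 85 mm and grips with 20 to 120 N. Pads are 22 mm wide; open, the fingers measure 114 mm over their backs; the gripper's body (76 mm by 85 mm) begins 54 mm behind the grasp point. The pads swing forward as they close: fully open they stand 13 mm farther back than shut.
Start: joints at [-1.284, 0.383, 0.044, 1.598, -0.018, 1.161, -0.05], TCP at [0.244, 0.602, 0.192] pointing down, gripper open.
Joint ranges: [-2.61, 2.61], [-0.41, 2.15], [-1.48, 1.57], [0, 2.5], [-1.57, 4.71], [0.05, 1.97], [-2.85, 2.85]. Speed limits (rad/s): [2.79, 2.79, 3.14, 3.14, 3.14, 3.14, 3.14].

### API

Orientations are given as a 3x3 rotation matrix whose columns are the frame's x, y, z axes.
In Python, from station import robot gives the robot as it stands.
- The arm moves only by the tool drive_tool, never from a script. Its argument "targets" is a list of rows, each a list of 2 entries, a list of its own where there are three numbers: the shift along the tool's x, y, z in units of 50 mm (1.0 is 50 mm), then the turn, a rotation vector about the tool's x, y, z in units of 5 degrees (1.0 is 5 degrees). In form: [[[tx, ty, tz], [wx, wy, wz]], ...]. A call has exactly 10 rows; each row shifts and turns the commanded pose from where the row before left it, along the tool's axes as they then stand; what a row does not reach is not made up. A row lasts 1/10 s, in which the tool goes at most 50 mm and 8.59 degrees, less where a joint would pass 70% of its speed; a pose out of reach is approached as far as the arm can. A call is refused whole if a number of a shift passes 1 or a number of a turn 1, either way. A call with a gripper value outside its range is refused whole. "claw" is the closure, from -1 (fully open) to 1 (shut), set as the call begins (left out, the last holds). The fingers move at their own pace and stop on an object; "newtons" is the grip in N (left out, the last holds). Time passes only in rows, so rows that do not move let the fingers close, or fill a call up. It gives the time, the measured TCP pose, the force, the opening and the grip force at its end, in the units of the state.
- robot.sense(): the state, without advancing time (a new reading comes with each control period).
- robot.snapshot(name): name is "scene" or "top" or "wrist"; returns (picture, depth): 384x512x3 uint8, red, green, blue; 384x512 float32, m along the optical axis (not along the pixel's ray), 0 where there is no reading.
- robot.camera_info(name): a dict with "fx", "fy", "cx", "cy" (pixels), "dist_coeffs" ([k1, k2, p1, p2, k3] as OpenCV has them; the pictures are not rectified), "xyz" and "attitude" of the camera in the world. Camera axes: x right, y down, z forward; pixel columns grow to the right and rows downward; lengths in m; the calibration is good to about 2 mm. A picture is of the moment at which its call begins: read the wrist's pose just before it. camera_info takes no time and is no camera call; for the wrist camera it gives the pose at the moment of the call.
- robot.sign_off(): hands the job in; it is judged then, once.
Trained networks look in the newest picture that a camera, given by its name, has taken for a name from the list of things; names that differ only in an ending like _2 or _b are one class to them, and where a whole thing is asked for, a point or a joint stands for the part that bears it (a point fixed in the world has none). Each returns a list of dicts, best first, with "confidence" (0 to 1); they miss things now and then, are a little off and sometimes report something else, mostly with a low value. They report only what shows in the picture. A call takes as long as a camera call. They do not tell look-alikes from the thing itself.
- robot.spot_in(camera, name): "xy" ([column, row] in pixels, amid what is visible of it).
The state is a dict: "time": time; "joint_pos": joint angles; "qd": joint speeds; "effort": joint torques, N m; "position": TCP position; "eef_rot": TCP orientation; "force": force on the tool from outside, world axes, zero at the start; "wrist_torque": the same for the moment, N m; "grip_width": finger opening in m; "grip_force": force on a finger pad.
Only numpy, scipy, OpenCV 4.12 (cv2) and the standard library are available. Lean on these libraries where they do the work, as an engineer would, in place of code of your own. Each camera call takes 0.05 s, during which the arm holds its last target. There are 200 camera calls.

### The job

Put the white soldering board away in the block rack, in its place between the two black charcoal blocks: slide those two apart along the rack to make room, pushing the row home only gently because the blocks are brittle, then take the board from the cooling stand and slide it down between them until it stands upright on the rack's floor. Leave every block standing in the rack in its order, and do not disturb anything else on the bench.

Things in the scene. Friction and masses are not known exactly. Their poses are not given: they have to be found in the camera images.
- rack: dark steel block rack fixed to the bench: open tray, flat floor 6 mm above the bench, two 48 mm high end plates, low side lips (16 mm above the bench, 76 mm apart along its x). Five blocks stand on edge in a row along its y; from the +y end: one outer block, charcoal_left, charcoal_right, two outer blocks. All are brittle: a push of 12 N crushes them. Origin on the bench under the rack's middle
- rack_left_end (a point): middle of the lower edge of the inner face of the rack's end plate at its +y end, on the floor, 74 mm from the rack's middle. The five blocks have 26 mm of slack in all, spread unevenly over the row
- rack_right_end (a point): the same at the -y end. The blocks slide on the floor by friction, 0.5 to 3 N for a pushed part of the row. With both parts of the row pushed home against the end plates and the board between them, 2.5 mm are left over
- charcoal_left: black charcoal block, 60 mm (x) x 25 mm (y, thickness) x 70 mm high, on edge in the rack, the one towards the rack's +y end; it stands 5 mm higher than the outer blocks and sticks out some 3 to 7 mm past them on either side along x, so it can be pinched from above over its 60 mm width. Pinched high it tips when pushed, pinched low it slides. Origin under its centre, z up
- charcoal_right: the other black charcoal block, same size, towards the rack's -y end. At the start 3 to 5 mm of gap lie between the two. Origin under its centre, z up. A block that the hand presses down drags; eased up a millimetre it slides freely
- honeycomb_block: off-white honeycomb block with small dark holes in its top, worn, somewhere from 18 to 30 mm thick, standing upright on edge in the rack, 50 mm wide along the rack's x, 65 mm high; origin under its centre, y across its thickness, z up. Which of the three outer blocks stands where differs from run to run
- firebrick_block: sand-coloured firebrick block, worn, somewhere from 18 to 30 mm thick, standing upright on edge in the rack, 50 mm wide along the rack's x, 65 mm high; origin under its centre, y across its thickness, z up. Which of the three outer blocks stands where differs from run to run
- clay_block: brick-red clay block, worn, somewhere from 18 to 30 mm thick, standing upright on edge in the rack, 50 mm wide along the rack's x, 65 mm high; origin under its centre, y across its thickness, z up. Which of the three outer blocks stands where differs from run to run
- stand: cooling stand fixed to the bench: 90 x 100 x 4 mm steel plate with four wire hoops 42 mm high and 68 mm wide (5 mm wire), which run along its x at y = -43, -16.5, 16.5 and 43 mm. Origin on the bench under its middle
- board: white ceramic soldering board with scorch marks, 66 mm (x) x 24 mm (y, thickness) x 112 mm high, edges rounded by 2 mm, about 130 g; it stands upright in the stand's middle slot on the plate, 4 mm above the bench. In the rack it rises 42 mm above the charcoal blocks. Origin under its centre, z up
- dish: white ceramic bowl, 130 mm across, 32 mm high; origin under its centre. Leave it alone
- flux_jar: small amber jar with a black cap, 52 mm across, 60 mm high; origin under its centre. Leave it alone
- wax_block: dark green block of carving wax lying flat, 90 x 62 x 32 mm high; origin under its centre. Leave it alone
- bench_block: steel bench block on a black rubber foot, 70 x 70 x 32 mm high; origin under its centre. Leave it alone
- third_hand: third hand: round dark iron base 64 mm across, post with a brass ball, tweezers reaching 98 mm out along its -x at 80 mm height; origin under the base's centre. Leave it alone
- tweezers: steel tweezers lying flat, 170 mm long, 8 mm high; origin under their middle. Leave it alone
- brass_brush: brass brush with a handle lying flat, 170 mm long; origin under its middle. Leave it alone
Mind the look-alikes: they are no part of the job. Leave any purple look-alike of the clay_block alone.

How it is judged:
On the way:
1. the two charcoal blocks are apart: their middles more than 48.5 mm from one another (23.5 mm of gap) (y of charcoal_left in the frame of charcoal_right above 0.0485 m), for 0.2 s.
At the end, for the whole second after the job is handed in: The board stands on the rack's floor (within 3 mm), upright (0.08 rad), in line with the rack (0.1 rad) and within 10 mm of its middle along x, between the charcoal blocks (22.5 to 30 mm from each one's middle), at rest; all five blocks stand on the floor, upright within 0.12 rad (z of board in the frame of rack between 0.003 and 0.01 m and x of board in the frame of rack between -0.01 and 0.01 m and y of board in the frame of charcoal_left between -0.03 and -0.0225 m and y of board in the frame of charcoal_right between 0.0225 and 0.03 m and angle between board's own z axis and vertical below 0.08 rad and angle between the y axis of board and the y axis of rack, either way round below 0.1 rad and linear speed of board below 0.02 m/s and angle between each of charcoal_left, charcoal_right, honeycomb_block, firebrick_block, clay_block's own z axis and vertical below 0.12 rad and z of each of charcoal_left, charcoal_right, honeycomb_block, firebrick_block, clay_block in the frame of rack below 0.012 m); the robot touches nothing.
It fails at once if the board is forced against a charcoal block with more than 12 N (charcoal crumbles) (contact force between board and charcoal_left above 12 N or contact force between board and charcoal_right above 12 N).
It fails at once if the board is dropped or rammed onto the rack (more than 25 N) (contact force between board and rack above 25 N).
It fails at once if an outer block of the row is pressed against the rack with more than 12 N (contact force between any of honeycomb_block, firebrick_block, clay_block and rack above 12 N).
It fails at once if a block of the row is tipped by more than 0.35 rad or lifted by more than 20 mm (angle between any of charcoal_left, charcoal_right, honeycomb_block, firebrick_block, clay_block's own z axis and vertical above 0.35 rad or z of any of charcoal_left, charcoal_right, honeycomb_block, firebrick_block, clay_block in the frame of rack above 0.026 m).
It fails at once if another thing on the bench is moved by more than 15 mm (distance of any of dish, flux_jar, wax_block, bench_block, third_hand, tweezers, brass_brush from where it was at the start of the episode above 0.015 m).
It also fails if it takes over 72 s, if anything falls off the work surface, if the arm or the gripper's body presses on something with over 40 N, if the wrist force passes 120 N, or if a joint passes its speed limit or range.

## Working session

There is one attempt and no reset: what is moved stays moved. The work goes in short steps, Python scripts to look and compute and a tool call to move; the robot and the scene stay as the last step left them, time stands still between calls to the robot, and variables do not carry over. Pictures are saved under pics/ and viewed, at most 12 in all, crops included, and the job is handed in when it is done.

Besides the shell and the picture viewer there is one more tool, called by a JSON object that holds its "api" and its "payload", one argument or row to a line. drive_tool: Moves the arm, as the interface text tells. Its arguments: {"type":"object","properties":{"targets":{"type":"array"},"claw":{"type":"number"},"newtons":{"type":"number"}},"required":["targets"]}

```bash
mkdir -p pics; cat > h.py <<'E'
import numpy as np, cv2
from station import robot
def cam(n):
    i=robot.camera_info(n); K=np.array([[i['fx'],0,i['cx']],[0,i['fy'],i['cy']],[0,0,1]]); return K,np.array(i['dist_coeffs'],float),np.array(i['xyz'],float),np.array(i['attitude'],float)
def cloud(n,dep,c=None):
    K,d,t,R=c or cam(n); h,w=dep.shape
    g=np.stack(np.meshgrid(np.arange(w),np.arange(h)),-1).reshape(-1,1,2).astype(float)
    u=cv2.undistortPoints(g,K,d).reshape(h,w,2)
    P=np.dstack([u[...,0]*dep,u[...,1]*dep,dep])@R.T+t
    P[dep==0]=np.nan; return P
def save(n,img): cv2.imwrite('pics/'+n,cv2.cvtColor(img,cv2.COLOR_RGB2BGR))
E
python3 - <<'E'
from h import *
np.set_printoptions(precision=4,suppress=True)
s=robot.sense();print(s['time'],s['position'],s['eef_rot'],s['grip_width'],s['force'])
ims=[]
for n in('top','scene'):
    p,d=robot.snapshot(n);P=cloud(n,d);np.savez(n,p=p,P=P);save(n+'.png',p)
    print(n,cam(n)[2],cam(n)[3])
    for o in('rack','board','stand','charcoal_left','charcoal_right','honeycomb_block','firebrick_block','clay_block','dish','flux_jar','third_hand'):
        for r in robot.spot_in(n,o)[:2]:
            x,y=np.array(r['xy']).round().astype(int);print(o,(x,y),round(r['confidence'],2),P[y,x])
E
```

```text
0.0 [0.2436 0.6015 0.1907] [[-0.9269  0.3753 -0.0008]
 [ 0.3753  0.9269 -0.0025]
 [-0.0002 -0.0026 -1.    ]] 0.08550585557333872 [-0.8435 -0.3843  0.3594]
top [0.4691 0.0263 1.5847] [[ 0.0247 -0.9972  0.0706]
 [-0.9994 -0.0262 -0.0213]
 [ 0.0231 -0.07   -0.9973]]
rack (np.int64(220), np.int64(211)) 0.72 [0.5301 0.1088 0.0704]
rack (np.int64(259), np.int64(131)) 0.46 [ 0.8023 -0.01    0.0144]
board (np.int64(298), np.int64(203)) 0.56 [ 0.5595 -0.1344  0.1098]
board (np.int64(157), np.int64(250)) 0.26 [ 0.3997  0.3152 -0.0027]
stand (np.int64(292), np.int64(202)) 0.91 [ 0.5663 -0.122   0.0439]
charcoal_left (np.int64(209), np.int64(204)) 0.67 [0.5512 0.1441 0.0735]
charcoal_right (np.int64(214), np.int64(208)) 0.53 [0.5391 0.1281 0.0697]
honeycomb_block (np.int64(196), np.int64(204)) 0.5 [0.5501 0.1848 0.0752]
honeycomb_block (np.int64(294), np.int64(203)) 0.27 [ 0.5622 -0.1269  0.0599]
firebrick_block (np.int64(223), np.int64(205)) 0.49 [0.5489 0.0995 0.0785]
clay_block (np.int64(225), np.int64(251)) 0.63 [0.4041 0.0895 0.0645]
clay_block (np.int64(254), np.int64(248)) 0.23 [ 0.4156 -
[... 766 characters left out ...]
t64(266), np.int64(175)) 0.2 [0.5748 0.0564 0.0404]
charcoal_right (np.int64(281), np.int64(150)) 0.87 [0.5646 0.1248 0.0775]
honeycomb_block (np.int64(294), np.int64(141)) 0.64 [0.5659 0.1764 0.0711]
honeycomb_block (np.int64(266), np.int64(166)) 0.52 [0.5703 0.0609 0.0736]
firebrick_block (np.int64(277), np.int64(158)) 0.64 [0.5717 0.1018 0.0704]
clay_block (np.int64(264), np.int64(166)) 0.69 [0.565  0.0587 0.0706]
clay_block (np.int64(234), np.int64(138)) 0.6 [0.4218 0.0821 0.0442]
dish (np.int64(314), np.int64(251)) 0.89 [ 0.8023 -0.0061  0.0044]
flux_jar (np.int64(212), np.int64(157)) 0.77 [ 0.4367 -0.0129  0.0588]
third_hand (np.int64(202), np.int64(306)) 0.96 [ 0.7075 -0.2897  0.0141]
```

```bash
python3 - <<'E'
from h import *
z=np.load('top.npz');p=z['p'];s=np.load('scene.npz')['p']
a=cv2.resize(p[110:280,150:350],(800,680),interpolation=cv2.INTER_CUBIC)[:600]
save('a1.png',a)
b=cv2.resize(s[100:325,130:430],(800,600),interpolation=cv2.INTER_CUBIC)
save('b1.png',b)
E
```

```text
(no output)
```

View pics/a1.png

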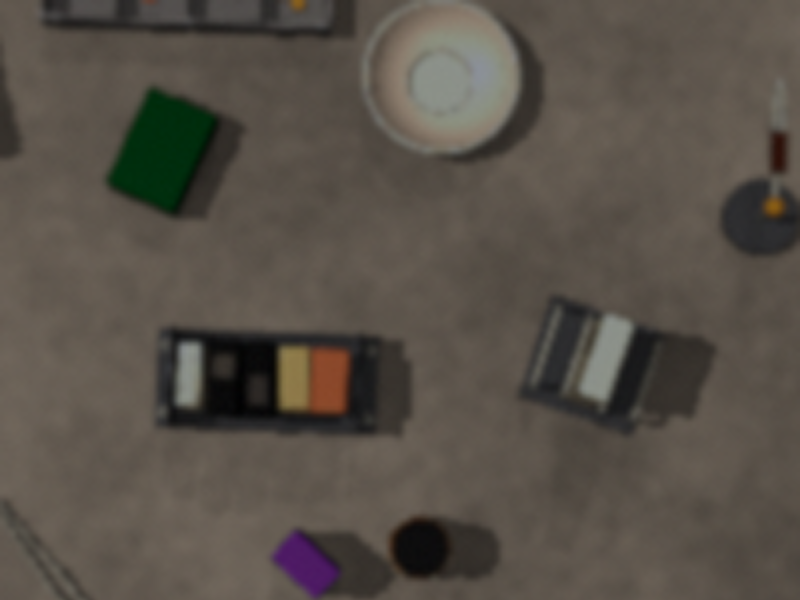

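View pics/b1.png

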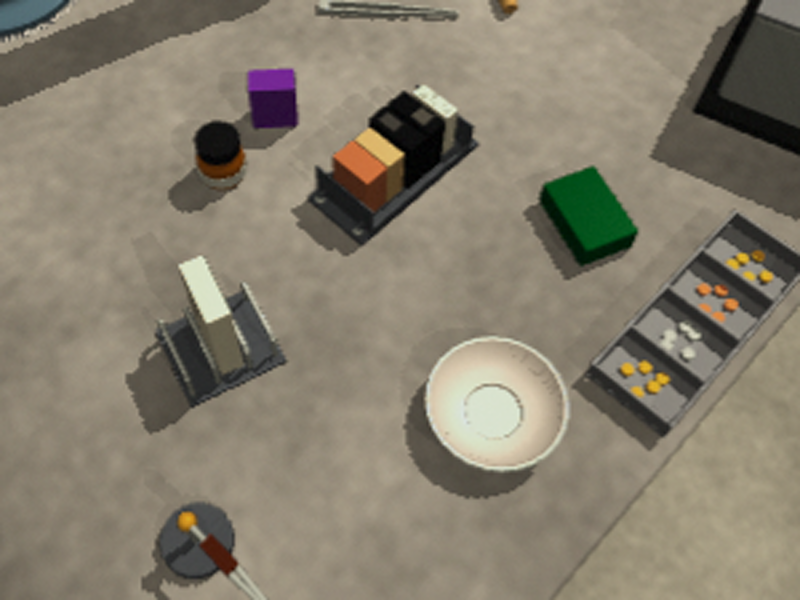

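The rack's row, from the +y end (crop a1: 188,375 / 222,380 / 258,380 / 293,378 / 328,380), is honeycomb, the two charcoals, firebrick, clay. The purple block at (305,563) is the look-alike and stays. The board is the white slab standing in the hoops at (605,358). The only other white thing is the dish.

{"api": "drive_tool", "payload": {
  "targets": [
    [[0,0,-0.1],[0,0,1]],
    [[0,0,-0.1],[0,0,1]],
    [[0,0,-0.1],[0,0,1]],
    [[0,0,-0.1],[0,0,1]],
    [[0,0,-0.1],[0,0,1]],
    [[0,0,-0.1],[0,0,1]],
    [[0,0,-0.1],[0,0,1]],
    [[0,0,-0.1],[0,0,1]],
    [[0,0,-0.1],[0,0,1]],
    [[0,0,-0.1],[0,0,1]]
  ],
  "claw": -1
}}

```text
time: 2.2
position: [0.2439, 0.6024, 0.2423]
eef_rot: [[-0.305, 0.952, -0.0], [0.952, 0.305, -0.0], [-0.0, -0.0, -1.0]]
force: [-0.2, -0.7, 0.1]
grip_width: 0.0857
grip_force: 0.0
```

{"api": "drive_tool", "payload": {
  "targets": [
    [[0,0,0],[0,0,0.9]],
    [[0,0,0],[0,0,0.9]],
    [[0,0,0],[0,0,0.9]],
    [[0,0,0],[0,0,0.9]],
    [[-0.9,0.6,0],[0,0,0]],
    [[-0.9,0.6,0],[0,0,0]],
    [[-0.9,0.6,0],[0,0,0]],
    [[-0.9,0.6,0],[0,0,0]],
    [[-0.9,0.6,0],[0,0,0]],
    [[-0.9,0.6,0],[0,0,0]]
  ]
}}

```text
time: 3.2
position: [0.4111, 0.351, 0.2424]
eef_rot: [[0.001, 1.0, 0.0], [1.0, -0.001, 0.001], [0.001, 0.0, -1.0]]
force: [1.5, -0.3, 0.1]
grip_width: 0.0853
grip_force: 0.0
```

{"api": "drive_tool", "payload": {
  "targets": [
    [[-0.9,0.6,0],[0,0,0]],
    [[-0.9,0.6,0],[0,0,0]],
    [[-0.9,0.6,0],[0,0,0]],
    [[-0.9,0.4,0],[0,0,0]],
    [[-0.5,0,0],[0,0,0]],
    [[0,0,0],[0,0,0]],
    [[0,0,0],[0,0,0]],
    [[0,0,0],[0,0,0]],
    [[0,0,0],[0,0,0]],
    [[0,0,0],[0,0,0]]
  ]
}}

```text
time: 4.2
position: [0.5128, 0.1595, 0.242]
eef_rot: [[-0.002, 1.0, -0.0], [1.0, 0.002, 0.0], [0.0, -0.0, -1.0]]
force: [-0.6, -0.5, 0.0]
grip_width: 0.0853
grip_force: 0.0
```

```bash
python3 - <<'E'
from h import *
np.set_printoptions(precision=4,suppress=True)
s=robot.sense();print(s['time'],s['position'],s['eef_rot'],s['grip_width'],s['force'])
c=cam('wrist');p,d=robot.snapshot('wrist');P=cloud('wrist',d,c);np.savez('w1',p=p,P=P)
print(c[2],c[3]); save('w1.png',p)
for o in('rack','charcoal_left','charcoal_right','honeycomb_block','firebrick_block','clay_block'):
        for r in robot.spot_in('wrist',o)[:2]:
            x,y=np.array(r['xy']).round().astype(int);print(o,(x,y),round(r['confidence'],2),P[y,x])
E
```

```text
4.2 [0.5128 0.1595 0.242 ] [[-0.0023  1.     -0.0001]
 [ 1.      0.0023  0.    ]
 [ 0.     -0.0001 -1.    ]] 0.0852551485552259 [-0.5535 -0.5252  0.0439]
[0.5141 0.231  0.4224] [[ 1.      0.0025  0.0003]
 [ 0.0024 -0.9597 -0.2809]
 [-0.0004  0.2809 -0.9597]]
rack (np.int64(271), np.int64(141)) 0.95 [0.5313 0.1918 0.0403]
charcoal_left (np.int64(291), np.int64(169)) 0.59 [0.5553 0.1607 0.0744]
charcoal_right (np.int64(288), np.int64(194)) 0.84 [0.5525 0.1282 0.0752]
charcoal_right (np.int64(291), np.int64(170)) 0.68 [0.5552 0.1597 0.0759]
honeycomb_block (np.int64(292), np.int64(146)) 0.65 [0.5562 0.1887 0.0694]
firebrick_block (np.int64(290), np.int64(210)) 0.97 [0.5564 0.1047 0.07  ]
clay_block (np.int64(186), np.int64(213)) 0.94 [0.4166 0.0975 0.0633]
clay_block (np.int64(288), np.int64(229)) 0.57 [0.5548 0.0771 0.0691]
```

View pics/w1.png

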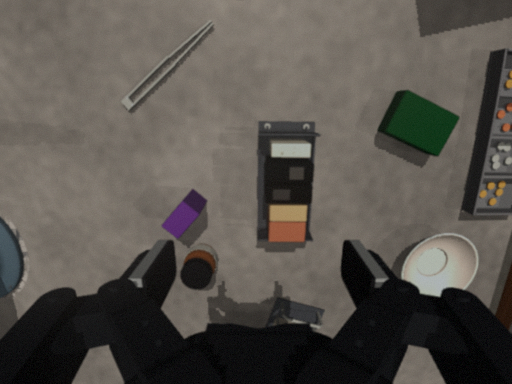

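Wrist view: rack row at columns 268-312, rows 141-240: honeycomb, two charcoals, firebrick, clay, with the purple look-alike at (186,213). I'll go closer.

{"api": "drive_tool", "payload": {
  "targets": [
    [[-0.4,0.2,0.5],[0,0,0]],
    [[-0.4,0.2,0.5],[0,0,0]],
    [[-0.4,0.2,0.5],[0,0,0]],
    [[-0.4,0.2,0.5],[0,0,0]],
    [[-0.2,0,0.2],[0,0,0]],
    [[0,0,0],[0,0,0]],
    [[0,0,0],[0,0,0]],
    [[0,0,0],[0,0,0]],
    [[0,0,0],[0,0,0]],
    [[0,0,0],[0,0,0]]
  ]
}}

```text
time: 5.55
position: [0.5537, 0.0691, 0.133]
eef_rot: [[-0.001, 1.0, 0.002], [1.0, 0.001, 0.001], [0.001, 0.002, -1.0]]
force: [-1.1, 0.3, -0.5]
grip_width: 0.0852
grip_force: 0.0
```

```bash
python3 - <<'E'
from h import *
np.set_printoptions(precision=4,suppress=True)
s=robot.sense();print(s['time'],s['position'],s['force'])
c=cam('wrist');p,d=robot.snapshot('wrist');P=cloud('wrist',d,c);np.savez('w2',p=p,P=P)
print(c[2])
b=np.isfinite(P[...,2])&(P[...,2]>.066)&(P[...,2]<.09)&(abs(P[...,0]-.55)<.05)&(P[...,1]>.03)&(P[...,1]<.24)
ys,xs=np.where(b);print(xs.min(),xs.max(),ys.min(),ys.max())
q=P[b];print(q.min(0),q.max(0))
x0,x1,y0,y1=xs.min()-60,xs.max()+60,max(ys.min()-40,0),ys.max()+40
print(x0,y0); k=4
im=cv2.resize(p[y0:y1,x0:x1],None,fx=3,fy=3,interpolation=cv2.INTER_CUBIC);im=np.clip(im.astype(float)*1.8,0,255).astype(np.uint8);print(im.shape);save('w2.png',im[:600,:800])
# profile along column through rack mid
m=(xs.min()+xs.max())//2
for r in range(y0,y1):
    print(r,P[r,m].round(4),p[r,m],P[r,m+12,2].round(3))
E
```

```text
5.55 [0.5537 0.0691 0.133 ] [-1.1093  0.2568 -0.4641]
[0.5547 0.1404 0.3135]
220 294 44 205
[0.5238 0.0573 0.0661] [0.584  0.1927 0.0776]
160 4
(723, 582, 3)
4 [ 0.5539  0.2442 -0.0017] [135 126 118] -0.001
5 [ 0.5539  0.2429 -0.0003] [132 125 115] -0.001
6 [ 0.5539  0.2427 -0.0026] [129 123 113] -0.002
7 [ 0.5539  0.2416 -0.002 ] [131 122 114] -0.0
8 [ 0.554   0.2402 -0.0005] [134 125 117] -0.002
9 [ 0.5539  0.2398 -0.0021] [129 121 113] -0.002
10 [ 0.554   0.2384 -0.0008] [132 123 114] -0.002
11 [ 0.554   0.2375 -0.0008] [131 123 114] -0.001
12 [ 0.5539  0.2368 -0.0014] [130 121 113] -0.003
13 [ 0.554   0.2359 -0.0014] [129 124 114] -0.001
14 [ 0.554   0.2349 -0.0011] [131 121 113] -0.001
15 [ 0.554   0.2339 -0.001 ] [130 122 112] -0.001
16 [ 0.5539  0.2336 -0.003 ] [132 125 115] -0.001
17 [ 0.554   0.2322 -0.0014] [131 125 116] -0.002
18 [ 0.5539  0.2316 -0.0024] [130 123 113] -0.001
19 [ 0.554   0.2305 -0.0021] [133 123 116] -0.003
20 [ 0.554   0.2291 -0.0004] [132 124 115] -0.001
21 [ 0.554   0.2285 -0.0014] [132 122 115] -0.001
22 [ 0.554   0.2274 -0.0008] [134 126 116] -0.001

[... 9435 characters left out ...]
   0.0009 -0.0015] [127 120 110] -0.001
232 [ 0.554   0.     -0.0005] [125 117 107] -0.002
233 [ 0.554  -0.0022 -0.0024] [128 119 110] -0.001
234 [ 0.554  -0.0031 -0.0016] [125 117 107] -0.002
235 [ 0.554  -0.0049 -0.0026] [125 117 107] -0.002
236 [ 0.554  -0.0054 -0.0008] [127 119 110] -0.001
237 [ 0.554  -0.007  -0.0014] [127 120 110] -0.002
238 [ 0.554  -0.0089 -0.0027] [128 118 110] -0.002
239 [ 0.554  -0.0097 -0.0015] [126 119 110] -0.002
240 [ 0.554  -0.0117 -0.0029] [127 118 109] -0.001
241 [ 0.554  -0.0125 -0.0017] [128 119 111] -0.0
242 [ 0.554  -0.0138 -0.0016] [129 122 112] -0.002
243 [ 0.554  -0.0152 -0.0017] [128 119 110] -0.003
244 [ 0.554  -0.0168 -0.0023] [129 122 112] -0.003
```

View pics/w2.png

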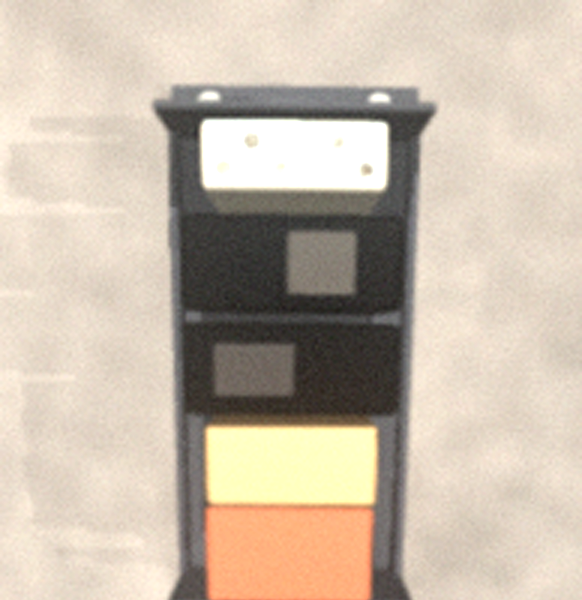

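Enlarged wrist view: honeycomb rows 120-190, charcoal_left 213-313, charcoal_right 323-413, firebrick 425-503, clay 505 and on, all square to the tool. charcoal_left's middle is at y≈0.1555 and charcoal_right's at y≈0.1275, both at x≈0.554. Next I pinch charcoal_left low.

{"api": "drive_tool", "payload": {
  "targets": [
    [[0.5,0,0],[0,0,0]],
    [[0.5,0,0],[0,0,0]],
    [[0.5,0,0],[0,0,0]],
    [[0.23,0,0],[0,0,0]],
    [[0,0,0.3],[0,0,0]],
    [[0,0,0.4],[0,0,0]],
    [[0,0,0.3],[0,0,0]],
    [[0,0,0],[0,0,0]],
    [[0,0,0],[0,0,0]],
    [[0,0,0],[0,0,0]]
  ]
}}

```text
time: 6.6
position: [0.5541, 0.1537, 0.0827]
eef_rot: [[0.002, 1.0, 0.001], [1.0, -0.002, 0.0], [0.0, 0.001, -1.0]]
force: [0.2, -0.9, 0.2]
grip_width: 0.0852
grip_force: 0.0
```

{"api": "drive_tool", "payload": {
  "targets": [
    [[0,0,0.2],[0,0,0]],
    [[0,0,0.3],[0,0,0]],
    [[0,0,0.3],[0,0,0]],
    [[0,0,0.3],[0,0,0]],
    [[0,0,0.2],[0,0,0]],
    [[0,0,0],[0,0,0]],
    [[0,0,0],[0,0,0]],
    [[0,0,0],[0,0,0]],
    [[0,0,0],[0,0,0]],
    [[0,0,0],[0,0,0]]
  ]
}}

```text
time: 7.6
position: [0.5539, 0.1545, 0.0178]
eef_rot: [[0.001, 1.0, 0.001], [1.0, -0.001, 0.001], [0.001, 0.001, -1.0]]
force: [-0.4, -0.7, -0.1]
grip_width: 0.0854
grip_force: 0.0
```

{"api": "drive_tool", "payload": {
  "targets": [
    [[0,0,0],[0,0,0]],
    [[0,0,0],[0,0,0]],
    [[0,0,0],[0,0,0]],
    [[0,0,0],[0,0,0]],
    [[0,0,0],[0,0,0]],
    [[0,0,0],[0,0,0]],
    [[0,0,0],[0,0,0]],
    [[0,0,0],[0,0,0]],
    [[0,0,-0.01],[0,0,0]],
    [[0,0,-0.01],[0,0,0]]
  ],
  "claw": 1,
  "newtons": 20
}}

```text
time: 8.6
position: [0.5529, 0.1542, 0.0175]
eef_rot: [[0.001, 1.0, -0.0], [1.0, -0.001, -0.0], [-0.0, -0.0, -1.0]]
force: [-0.5, -0.6, 0.4]
grip_width: 0.0593
grip_force: 21.9
```

{"api": "drive_tool", "payload": {
  "targets": [
    [[0.02,0,0],[0,0,0]],
    [[0.02,0,0],[0,0,0]],
    [[0.02,0,0],[0,0,0]],
    [[0.02,0,0],[0,0,0]],
    [[0.02,0,0],[0,0,0]],
    [[0.02,0,0],[0,0,0]],
    [[0.02,0,0],[0,0,0]],
    [[0.02,0,0],[0,0,0]],
    [[0.02,0,0],[0,0,0]],
    [[0,0,0],[0,0,0]]
  ]
}}

```text
time: 9.6
position: [0.5532, 0.1635, 0.018]
eef_rot: [[0.001, 1.0, -0.0], [1.0, -0.001, 0.0], [0.0, -0.0, -1.0]]
force: [-0.0, -1.4, -0.9]
grip_width: 0.0596
grip_force: 21.9
```

{"api": "drive_tool", "payload": {
  "targets": [
    [[0.01,0,0],[0,0,0]],
    [[0.01,0,0],[0,0,0]],
    [[0.01,0,0],[0,0,0]],
    [[0.01,0,0],[0,0,0]],
    [[0.01,0,0],[0,0,0]],
    [[0.01,0,0],[0,0,0]],
    [[0.01,0,0],[0,0,0]],
    [[0.01,0,0],[0,0,0]],
    [[0,0,0],[0,0,0]],
    [[0,0,0],[0,0,0]]
  ]
}}

```text
time: 10.6
position: [0.5532, 0.1675, 0.0181]
eef_rot: [[0.001, 1.0, -0.0], [1.0, -0.001, 0.0], [0.0, -0.0, -1.0]]
force: [0.7, 0.1, -0.5]
grip_width: 0.0597
grip_force: 21.9
```

```bash
python3 - <<'E'
from h import *
np.set_printoptions(precision=4,suppress=True)
s=robot.sense();print(s['time'],s['position'],s['force'])
c=cam('wrist');p,d=robot.snapshot('wrist');P=cloud('wrist',d,c)
b=(abs(P[...,0]-.554)<.012)&(P[...,1]>.13)&(P[...,1]<.22)
print(c[2]);m=np.median(np.where(b)[1]).astype(int);r=np.where(b[:,m])[0];print(m)
last=0
for i in r:
    print(i,P[i,m,1:].round(4),p[i,m].tolist(),end=' | ')
E
```

```text
10.6 [0.5532 0.1675 0.0181] [ 0.7334  0.0868 -0.5044]
[0.5547 0.239  0.1985]
256
139 [ 0.2199 -0.0009] [141, 133, 123] | 140 [ 0.2191 -0.002 ] [140, 131, 121] | 141 [ 0.2185 -0.0008] [140, 133, 121] | 142 [ 0.2178 -0.0009] [138, 132, 122] | 143 [ 0.2171 -0.0011] [120, 113, 105] | 144 [ 0.2164 -0.0013] [84, 82, 76] | 145 [0.2163 0.0038] [67, 67, 67] | 146 [0.2156 0.0042] [70, 72, 72] | 147 [0.2149 0.0042] [72, 73, 74] | 148 [0.2142 0.0036] [74, 73, 73] | 149 [0.2137 0.0047] [71, 73, 73] | 150 [0.213  0.0052] [77, 75, 75] | 151 [0.2123 0.0047] [73, 72, 74] | 152 [0.2115 0.0043] [75, 74, 77] | 153 [0.2111 0.0057] [73, 74, 75] | 154 [0.2102 0.0043] [72, 70, 73] | 155 [0.2096 0.005 ] [76, 76, 74] | 156 [0.2089 0.005 ] [74, 75, 76] | 157 [0.2082 0.0047] [72, 73, 74] | 158 [0.2077 0.0061] [72, 71, 73] | 159 [0.207  0.0061] [69, 70, 71] | 160 [0.2059 0.004 ] [70, 71, 73] | 161 [0.2057 0.0063] [71, 70, 73] | 162 [0.2046 0.0045] [68, 67, 68] | 163 [0.204  0.0047] [71, 71, 73] | 164 [0.2032 0.0044] [62, 61, 63] | 165 [0.2026 0.0049] [59, 58, 59] | 166 [0.2024 0.0073] [49, 50, 50] | 167 [0.2024 
[... 6747 characters left out ...]
6, 20] | 363 [0.1771 0.1425] [10, 13, 12] | 364 [0.1788 0.1443] [17, 16, 18] | 365 [0.1786 0.1444] [14, 13, 17] | 366 [0.1789 0.145 ] [13, 16, 16] | 367 [0.1787 0.1451] [15, 12, 14] | 368 [0.1794 0.146 ] [16, 18, 17] | 369 [0.1782 0.1452] [12, 17, 17] | 370 [0.1771 0.1446] [14, 17, 19] | 371 [0.1781 0.1457] [9, 9, 9] | 372 [0.1793 0.147 ] [15, 15, 16] | 374 [0.1789 0.1472] [4, 6, 6] | 375 [0.1789 0.1475] [12, 10, 12] | 376 [0.1781 0.1471] [16, 18, 19] | 377 [0.179  0.1481] [9, 11, 8] | 378 [0.1785 0.148 ] [18, 14, 16] | 379 [0.1786 0.1484] [13, 16, 18] | 380 [0.178  0.1481] [15, 14, 16] | 381 [0.179  0.1492] [17, 16, 18] | 382 [0.1783 0.1489] [21, 22, 24] | 383 [0.1804 0.1509] [11, 13, 15] |
```

{"api": "drive_tool", "payload": {
  "targets": [
    [[0.005,0,0],[0,0,0]],
    [[0.005,0,0],[0,0,0]],
    [[0.005,0,0],[0,0,0]],
    [[0,0,0],[0,0,0]],
    [[0,0,0],[0,0,0]],
    [[0,0,0],[0,0,0]],
    [[0,0,0],[0,0,0]],
    [[0,0,0],[0,0,0]],
    [[0,0,0],[0,0,0]],
    [[0,0,0],[0,0,0]]
  ]
}}

```text
time: 11.65
position: [0.5532, 0.1677, 0.0181]
eef_rot: [[0.001, 1.0, -0.0], [1.0, -0.001, -0.0], [-0.0, -0.0, -1.0]]
force: [-1.0, -1.7, 1.4]
grip_width: 0.0594
grip_force: 22.0
```

{"api": "drive_tool", "payload": {
  "targets": [
    [[0.005,0,0],[0,0,0]],
    [[0.005,0,0],[0,0,0]],
    [[0,0,0],[0,0,0]],
    [[0,0,0],[0,0,0]],
    [[0,0,0],[0,0,0]],
    [[0,0,0],[0,0,0]],
    [[0,0,0],[0,0,0]],
    [[0,0,0],[0,0,0]],
    [[0,0,0],[0,0,0]],
    [[0,0,0],[0,0,0]]
  ]
}}

```text
time: 12.65
position: [0.5532, 0.1678, 0.0181]
eef_rot: [[0.001, 1.0, -0.0], [1.0, -0.001, -0.001], [-0.001, -0.0, -1.0]]
force: [-1.7, -5.0, 2.3]
grip_width: 0.0596
grip_force: 22.2
```

```bash
cat > look.py <<'E'
from h import *
import sys
np.set_printoptions(precision=4,suppress=True)
a,b,z0,z1=map(float,sys.argv[1:5])
f=[];
for k in range(3):
    c=cam('wrist');p,d=robot.snapshot('wrist');f.append(cloud('wrist',d,c));s=robot.sense();print(s['position'],s['force'])
P=np.nanmedian(f,0)
m=int(np.median(np.where((abs(P[...,0]-.554)<.012)&(P[...,1]>a)&(P[...,1]<b)&(P[...,2]<.09))[1]))
for i in range(384):
    q=np.nanmedian(P[i,m-6:m+7],0)
    if a<q[1]<b and z0<q[2]<z1: print(i,q[1:],p[i,m],end='|')
E
python3 look.py .190 .21 .038 .075
```

```text
[0.5532 0.1678 0.018 ] [-1.4691 -4.6796  2.298 ]
[0.5532 0.1677 0.018 ] [ 0.1148 -5.1072  1.8941]
[0.5532 0.1677 0.0181] [-1.1709 -6.0977  1.6444]
177 [0.2024 0.0396] [45 46 45]|178 [0.2024 0.042 ] [42 45 42]|179 [0.2024 0.0442] [57 57 57]|180 [0.2023 0.0462] [68 68 68]|181 [0.2017 0.0464] [73 73 73]|182 [0.2012 0.0466] [66 66 67]|183 [0.2006 0.0465] [66 65 63]|184 [0.2001 0.0468] [80 78 69]|185 [0.1993 0.0459] [110 106  96]|186 [0.1993 0.0481] [126 119 106]|187 [0.1994 0.0506] [126 118 103]|188 [0.1994 0.0526] [128 122 109]|189 [0.1994 0.0543] [129 122 108]|190 [0.1994 0.0563] [127 120 105]|191 [0.1994 0.0584] [130 125 112]|192 [0.1994 0.0603] [129 122 107]|193 [0.1994 0.062 ] [130 125 108]|194 [0.1994 0.0636] [129 123 107]|195 [0.1995 0.0657] [135 130 113]|196 [0.1994 0.0671] [149 142 124]|197 [0.1992 0.0682] [175 174 154]|198 [0.1989 0.0688] [190 195 178]|199 [0.1986 0.0693] [193 200 187]|200 [0.1981 0.0693] [191 199 186]|201 [0.1976 0.0695] [195 203 192]|202 [0.1972 0.0698] [192 197 188]|203 [0.1966 0.0694] [193 201 190]|204 [0.1962 0.0697] [195 202 192]|205 [0.1958 0.07  ] [194 201 190]|206 [0.1952 0.0698] [196 201 192]|207 [0.1946 0.0697] [193 199 189]|208 [0.1941 0.0695] [193 201 188]|209 [0.1936 0.0697] [196 202 191]|210 [0.1932 0.0699] [195 201 190]|211 [0.1927 0.0699] [198 202 193]|212 [0.192  0.0694] [192 200 188]|213 [0.1917 0.0699] [197 203 191]|214 [0.1911 0.0698] [195 203 190]|215 [0.1905 0.0697] [194 200 188]|216 [0.1901 0.0699] [194 200 190]|
```

Home at about 5 N. I open, slide the open hand along the row at the same height to charcoal_right, and grip it.

{"api": "drive_tool", "payload": {
  "targets": [
    [[0,0,0],[0,0,0]],
    [[0,0,0],[0,0,0]],
    [[0,0,0],[0,0,0]],
    [[0,0,0],[0,0,0]],
    [[0,0,0],[0,0,0]],
    [[0,0,0],[0,0,0]],
    [[0,0,0],[0,0,0]],
    [[0,0,0],[0,0,0]],
    [[0,0,0],[0,0,0]],
    [[0,0,0],[0,0,0]]
  ],
  "claw": -1
}}

```text
time: 13.8
position: [0.5532, 0.1685, 0.0181]
eef_rot: [[0.001, 1.0, -0.0], [1.0, -0.001, 0.0], [0.0, -0.0, -1.0]]
force: [0.4, 0.0, 0.1]
grip_width: 0.0855
grip_force: 0.0
```

{"api": "drive_tool", "payload": {
  "targets": [
    [[-0.15,0,0],[0,0,0]],
    [[-0.25,0,0],[0,0,0]],
    [[-0.25,0,0],[0,0,0]],
    [[-0.15,0,0],[0,0,0]],
    [[0,0,0],[0,0,0]],
    [[0,0,0],[0,0,0]],
    [[0,0,0],[0,0,0]],
    [[0,0,0],[0,0,0]],
    [[0,0,0],[0,0,0]],
    [[0,0,0],[0,0,0]]
  ]
}}

```text
time: 14.8
position: [0.5532, 0.129, 0.018]
eef_rot: [[0.0, 1.0, -0.0], [1.0, -0.0, 0.0], [0.0, -0.0, -1.0]]
force: [0.3, -0.3, -0.5]
grip_width: 0.0853
grip_force: 0.0
```

```bash
python3 look.py .135 .205 .0735 .1 | cut -c1-3000; python3 look.py .135 .205 .066 .07 | cut -c1-1000
```

```text
[0.5532 0.1289 0.018 ] [-0.8427  0.7745 -0.8429]
[0.5532 0.1288 0.0181] [ 0.3883 -0.4113  0.3681]
[0.5532 0.1287 0.018 ] [0.4723 0.9491 0.2445]
157 [0.1805 0.0736] [36 36 35]|158 [0.1802 0.0743] [36 37 34]|159 [0.1798 0.0747] [38 39 37]|160 [0.1794 0.0744] [39 40 36]|161 [0.1789 0.0746] [33 32 31]|162 [0.1785 0.0746] [36 37 34]|163 [0.1781 0.0744] [33 33 31]|164 [0.1776 0.0747] [32 30 28]|165 [0.1772 0.0746] [40 40 38]|166 [0.1767 0.0745] [59 58 52]|167 [0.1763 0.075 ] [79 76 68]|168 [0.1759 0.0751] [81 77 70]|169 [0.1754 0.0748] [81 75 70]|170 [0.175 0.075] [80 74 69]|171 [0.1744 0.0748] [78 75 68]|172 [0.174  0.0749] [81 75 69]|173 [0.1736 0.0748] [80 74 67]|174 [0.1731 0.0749] [80 76 68]|175 [0.1727 0.0748] [78 73 67]|176 [0.1722 0.0748] [76 71 66]|177 [0.1717 0.075 ] [74 70 63]|178 [0.1713 0.0749] [78 74 69]|179 [0.1709 0.0749] [76 72 68]|180 [0.1703 0.0747] [76 72 67]|181 [0.1699 0.075 ] [76 74 68]|182 [0.1695 0.0751] [76 73 66]|183 [0.169  0.0749] [79 72 67]|184 [0.1685 0.0751] [77 72 65]|185 [0.168  0.0748] [74 71 62]|186 [0.1676 0.075 ] [76 70 64]|187 [0.167  0.0748] [76 71 6
[... 1412 characters left out ...]
 200]|122 [0.1953 0.0696] [201 209 201]|123 [0.1949 0.0697] [201 209 199]|124 [0.1944 0.0696] [200 206 197]|125 [0.194  0.0697] [201 208 199]|126 [0.1936 0.0698] [200 207 199]|127 [0.1931 0.0699] [203 208 200]|128 [0.1927 0.0694] [202 210 200]|129 [0.1922 0.0697] [201 207 197]|130 [0.1918 0.0695] [202 209 199]|132 [0.1909 0.0695] [201 209 198]|133 [0.1905 0.0695] [201 207 196]|134 [0.19   0.0698] [201 208 197]|135 [0.1896 0.0697] [198 206 195]|136 [0.1891 0.0695] [200 207 196]|137 [0.1887 0.0697] [200 206 194]|138 [0.1883 0.0695] [200 208 196]|139 [0.1878 0.0696] [201 208 196]|140 [0.1874 0.0696] [200 205 193]|141 [0.1869 0.0698] [200 207 194]|142 [0.1865 0.0697] [200 208 195]|143 [0.186  0.
```

{"api": "drive_tool", "payload": {
  "targets": [
    [[-0.02,0,0],[0,0,0]],
    [[0,0,0],[0,0,0]],
    [[0,0,0],[0,0,0]],
    [[0,0,0],[0,0,0]],
    [[0,0,0],[0,0,0]],
    [[0,0,0],[0,0,0]],
    [[0,0,0],[0,0,0]],
    [[0,0,0],[0,0,0]],
    [[0,0,-0.01],[0,0,0]],
    [[0,0,-0.01],[0,0,0]]
  ],
  "claw": 1,
  "newtons": 20
}}

```text
time: 16.1
position: [0.5528, 0.1277, 0.0188]
eef_rot: [[0.001, 1.0, -0.001], [1.0, -0.001, 0.0], [0.0, -0.001, -1.0]]
force: [-0.3, 0.2, 0.3]
grip_width: 0.0596
grip_force: 22.0
```

{"api": "drive_tool", "payload": {
  "targets": [
    [[-0.02,0,0],[0,0,0]],
    [[-0.02,0,0],[0,0,0]],
    [[-0.02,0,0],[0,0,0]],
    [[-0.02,0,0],[0,0,0]],
    [[-0.02,0,0],[0,0,0]],
    [[-0.02,0,0],[0,0,0]],
    [[-0.02,0,0],[0,0,0]],
    [[0,0,0],[0,0,0]],
    [[0,0,0],[0,0,0]],
    [[0,0,0],[0,0,0]]
  ]
}}

```text
time: 17.1
position: [0.5532, 0.1204, 0.0191]
eef_rot: [[0.001, 1.0, -0.0], [1.0, -0.001, -0.0], [-0.0, -0.0, -1.0]]
force: [0.3, -0.2, -0.3]
grip_width: 0.0594
grip_force: 22.0
```

{"api": "drive_tool", "payload": {
  "targets": [
    [[-0.01,0,0],[0,0,0]],
    [[-0.01,0,0],[0,0,0]],
    [[-0.01,0,0],[0,0,0]],
    [[-0.01,0,0],[0,0,0]],
    [[0,0,0],[0,0,0]],
    [[0,0,0],[0,0,0]],
    [[0,0,0],[0,0,0]],
    [[0,0,0],[0,0,0]],
    [[0,0,0],[0,0,0]],
    [[0,0,0],[0,0,0]]
  ]
}}

```text
time: 18.1
position: [0.5532, 0.1185, 0.0191]
eef_rot: [[0.001, 1.0, 0.0], [1.0, -0.001, -0.0], [-0.0, 0.0, -1.0]]
force: [-0.1, 0.8, -0.2]
grip_width: 0.0594
grip_force: 22.0
```

```bash
python3 look.py .10 .165 .069 .1 | sed 's/\] \[[^|]*//g'
```

```text
[0.5533 0.1185 0.0191
[0.5533 0.1185 0.0191
[0.5533 0.1185 0.0191
169 [0.1648 0.0748|170 [0.1642 0.0744|171 [0.1638 0.0747|172 [0.1634 0.0749|173 [0.163 0.075|174 [0.1625 0.0748|175 [0.1621 0.075 |176 [0.1616 0.0748|177 [0.1611 0.075 |178 [0.1607 0.0751|179 [0.1601 0.0747|180 [0.1596 0.0745|181 [0.1592 0.0748|182 [0.1587 0.0746|183 [0.1583 0.0748|184 [0.1578 0.0745|185 [0.1573 0.0746|186 [0.1567 0.0741|233 [0.1313 0.0697|234 [0.1313 0.0709|235 [0.1316 0.0728|236 [0.1315 0.0737|237 [0.1313 0.0744|238 [0.1312 0.0752|239 [0.1305 0.075 |240 [0.1301 0.0752|241 [0.1297 0.0755|242 [0.1292 0.0756|243 [0.1286 0.0755|244 [0.1282 0.0756|245 [0.1277 0.0757|246 [0.1269 0.0753|247 [0.1265 0.0754|248 [0.1261 0.0756|249 [0.1256 0.0758|250 [0.125  0.0757|251 [0.1246 0.0759|252 [0.124  0.0758|253 [0.1234 0.0758|254 [0.1229 0.0758|255 [0.1223 0.0758|256 [0.1217 0.0756|257 [0.1213 0.0759|258 [0.121  0.0763|259 [0.1202 0.0759|260 [0.1197 0.076 |261 [0.1191 0.0759|262 [0.1184 0.0757|263 [0.1179 0.0758|264 [0.1174 0.0758|265 [0.1168 0.0758|266 [0.1162 0.0757|267 [0.1158 0.076 |268 [0.1151 0.0757|269 [0.1147 0.076 |270 [0.114  0.0759|271 [0.1133 0.0757|272 [0.1129 0.0758|273 [0.1123 0.0759|274 [0.1115 0.0754|275 [0.1109 0.0755|276 [0.1103 0.0754|277 [0.1098 0.0756|278 [0.1094 0.0758|279 [0.1086 0.0754|280 [0.1079 0.0753|281 [0.1071 0.075 |282 [0.1029 0.0695|283 [0.1024 0.0698|284 [0.1016 0.0694|285 [0.1011 0.0697|286 [0.1003 0.0695|
```

{"api": "drive_tool", "payload": {
  "targets": [
    [[-0.005,0,0],[0,0,0]],
    [[-0.005,0,0],[0,0,0]],
    [[-0.005,0,0],[0,0,0]],
    [[-0.005,0,0],[0,0,0]],
    [[0,0,0],[0,0,0]],
    [[0,0,0],[0,0,0]],
    [[0,0,0],[0,0,0]],
    [[0,0,0],[0,0,0]],
    [[0,0,0],[0,0,0]],
    [[0,0,0],[0,0,0]]
  ]
}}

```text
time: 19.25
position: [0.5532, 0.1177, 0.0191]
eef_rot: [[0.001, 1.0, 0.0], [1.0, -0.001, 0.0], [0.0, 0.0, -1.0]]
force: [0.7, 0.5, -0.2]
grip_width: 0.0599
grip_force: 22.1
```

{"api": "drive_tool", "payload": {
  "targets": [
    [[-0.005,0,0],[0,0,0]],
    [[-0.005,0,0],[0,0,0]],
    [[0,0,0],[0,0,0]],
    [[0,0,0],[0,0,0]],
    [[0,0,0],[0,0,0]],
    [[0,0,0],[0,0,0]],
    [[0,0,0],[0,0,0]],
    [[0,0,0],[0,0,0]],
    [[0,0,0],[0,0,0]],
    [[0,0,0],[0,0,0]]
  ]
}}

```text
time: 20.25
position: [0.5533, 0.1173, 0.0191]
eef_rot: [[0.001, 1.0, 0.0], [1.0, -0.001, 0.0], [0.0, 0.0, -1.0]]
force: [0.3, 3.0, 0.6]
grip_width: 0.0595
grip_force: 22.1
```

```bash
python3 -c "
from station import robot
for k in range(4): robot.snapshot('wrist');s=robot.sense();print(s['position'].round(4) if hasattr(s['position'],'round') else s['position'],s['force'])"
```

```text
[0.5533 0.1173 0.0191] [-0.96168353  1.45874178  1.43317822]
[0.5532 0.1173 0.0191] [-0.42988862  4.12567814  1.25121857]
[0.5533 0.1173 0.0191] [0.37399099 3.06315377 1.15447197]
[0.5532 0.1173 0.0191] [-0.70251108  3.39082981  0.80639949]
```

{"api": "drive_tool", "payload": {
  "targets": [
    [[-0.004,0,0],[0,0,0]],
    [[0,0,0],[0,0,0]],
    [[0,0,0],[0,0,0]],
    [[0,0,0],[0,0,0]],
    [[0,0,0.01],[0,0,0]],
    [[0,0,0],[0,0,0]],
    [[0,0,0],[0,0,0]],
    [[0,0,0],[0,0,0]],
    [[0,0,0],[0,0,0]],
    [[0,0,0],[0,0,0]]
  ]
}}

```text
time: 21.45
position: [0.5533, 0.1173, 0.0186]
eef_rot: [[0.001, 1.0, 0.0], [1.0, -0.001, 0.0], [0.0, 0.0, -1.0]]
force: [0.4, 5.4, 1.5]
grip_width: 0.0597
grip_force: 22.3
```

{"api": "drive_tool", "payload": {
  "targets": [
    [[0,0,0],[0,0,0]],
    [[0,0,0],[0,0,0]],
    [[0,0,0],[0,0,0]],
    [[0,0,0],[0,0,0]],
    [[0,0,0],[0,0,0]],
    [[0,0,0],[0,0,0]],
    [[0,0,-0.2],[0,0,0]],
    [[0,0,-0.3],[0,0,0]],
    [[0,0,-0.5],[0,0,0]],
    [[0,0,-0.7],[0,0,0]]
  ],
  "claw": -1
}}

```text
time: 22.45
position: [0.552, 0.1165, 0.1043]
eef_rot: [[0.001, 1.0, -0.002], [1.0, -0.001, -0.001], [-0.001, -0.002, -1.0]]
force: [1.4, 0.8, 0.2]
grip_width: 0.0852
grip_force: 0.0
```

{"api": "drive_tool", "payload": {
  "targets": [
    [[-0.2,0,-0.7],[0,0,0]],
    [[-0.3,0,-0.7],[0,0,0]],
    [[-0.3,0,-0.3],[0,0,0]],
    [[-0.2,0,0],[0,0,0]],
    [[0,0,0],[0,0,0]],
    [[0,0,0],[0,0,0]],
    [[0,0,0],[0,0,0]],
    [[0,0,0],[0,0,0]],
    [[0,0,0],[0,0,0]],
    [[0,0,0],[0,0,0]]
  ]
}}

```text
time: 23.45
position: [0.553, 0.0672, 0.1881]
eef_rot: [[0.0, 1.0, -0.001], [1.0, -0.0, -0.0], [-0.0, -0.001, -1.0]]
force: [-0.7, 0.0, -0.4]
grip_width: 0.085
grip_force: 0.0
```

```bash
python3 look.py .02 .22 .03 .1 | tee l.txt| sed 's/\] \[[^|]*//g'; python3 - <<'E'
from h import *
c=cam('wrist');p,d=robot.snapshot('wrist');P=cloud('wrist',d,c);np.savez('w3',p=p,P=P);save('w3.png',np.clip(p*1.6,0,255).astype(np.uint8))
E
```

```text
[0.5531 0.0671 0.1883
[0.5532 0.067  0.1884
[0.5532 0.0669 0.1885
47 [0.199 0.068|48 [0.1978 0.0696|49 [0.1969 0.0694|50 [0.196  0.0695|51 [0.195  0.0698|52 [0.1942 0.0695|53 [0.1932 0.0698|54 [0.1923 0.0697|55 [0.1913 0.0699|56 [0.1905 0.0696|57 [0.1896 0.0694|58 [0.1887 0.0693|59 [0.1877 0.0695|60 [0.1868 0.0696|61 [0.1859 0.0695|62 [0.185  0.0695|63 [0.184  0.0696|64 [0.1831 0.0695|65 [0.1822 0.0691|66 [0.1807 0.0737|67 [0.1797 0.0742|68 [0.1787 0.0744|69 [0.1778 0.0746|70 [0.1769 0.0746|71 [0.176  0.0747|72 [0.175  0.0751|73 [0.1741 0.0748|74 [0.1732 0.0749|75 [0.1723 0.075 |76 [0.1713 0.0753|77 [0.1704 0.0746|78 [0.1695 0.0748|79 [0.1686 0.0751|80 [0.1676 0.0753|81 [0.1667 0.0749|82 [0.1658 0.0746|83 [0.1649 0.0748|84 [0.1639 0.0749|85 [0.163  0.0746|86 [0.1621 0.0748|87 [0.1611 0.0749|88 [0.1602 0.0745|89 [0.1593 0.0743|90 [0.1583 0.0745|91 [0.1574 0.0738|92 [0.1566 0.0728|93 [0.1564 0.0583|94 [0.1564 0.04  |118 [0.1304 0.0335|119 [0.1304 0.0726|120 [0.1294 0.0746|121 [0.1284 0.0746|122 [0.1275 0.0745|123 [0.1264 0.0743|124 [0.1255 0.0745|125 [0.1245 0.0748|126 [0.1235 0.075 |1
[... 553 characters left out ...]
 [0.0921 0.0695|157 [0.091  0.0696|158 [0.09   0.0699|159 [0.0888 0.0698|160 [0.0878 0.0694|161 [0.0867 0.0696|162 [0.0856 0.0697|163 [0.0845 0.0696|164 [0.0835 0.0698|165 [0.0824 0.0695|166 [0.0809 0.0678|167 [0.0802 0.0692|168 [0.0791 0.0696|169 [0.078  0.0699|170 [0.077  0.0699|171 [0.0759 0.0699|172 [0.0748 0.0699|173 [0.0736 0.0699|174 [0.0725 0.0697|175 [0.0714 0.0698|176 [0.0703 0.0698|177 [0.0692 0.0697|178 [0.0681 0.0696|179 [0.067  0.0698|180 [0.0659 0.0696|181 [0.0648 0.0697|182 [0.0637 0.0696|183 [0.0625 0.0699|184 [0.0614 0.0697|185 [0.0603 0.0698|186 [0.0591 0.0697|187 [0.058  0.0696|188 [0.0568 0.0696|189 [0.0557 0.0697|190 [0.0546 0.0698|191 [0.0534 0.0698|192 [0.0522 0.0695|
```

View pics/w3.png

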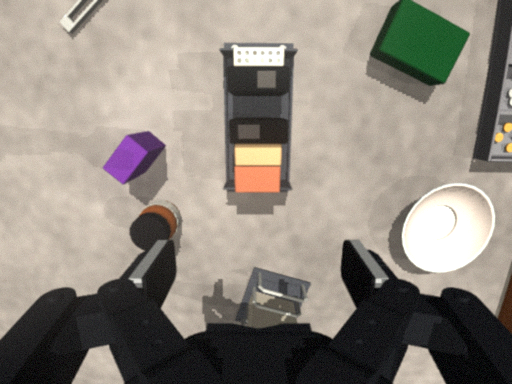

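The row now stands apart: gap at rows 92-119 between the black blocks at (258,78) and (258,130), all upright. Now over to the board in the stand at (275,290).

{"api": "drive_tool", "payload": {
  "targets": [
    [[-0.5,0.02,0],[0,0,0]],
    [[-0.8,0.02,0],[0,0,0]],
    [[-0.8,0.02,0],[0,0,0]],
    [[-0.8,0.02,0],[0,0,0]],
    [[-0.8,0.02,0],[0,0,0]],
    [[-0.7,0.05,0],[0,0,0]],
    [[-0.4,0.05,0],[0,0,0]],
    [[0,0,0],[0,0,0]],
    [[0,0,0],[0,0,0]],
    [[0,0,0],[0,0,0]]
  ]
}}

```text
time: 24.65
position: [0.5633, -0.1708, 0.1883]
eef_rot: [[-0.002, 1.0, -0.0], [1.0, 0.002, 0.001], [0.001, -0.0, -1.0]]
force: [-0.3, -0.0, -0.2]
grip_width: 0.0854
grip_force: 0.0
```

```bash
python3 - <<'E'
from h import *
np.set_printoptions(precision=4,suppress=True)
P=np.load('w3.npz')['P']
for n,y0,y1,z in(('honey',.184,.197,.066),('cl',.158,.18,.071),('cr',.108,.129,.071),('fire',.084,.103,.066),('clay',.055,.078,.066)):
    q=P[(P[...,1]>y0)&(P[...,1]<y1)&(P[...,2]>z)&(P[...,2]<.079)&(abs(P[...,0]-.554)<.045)]
    print(n,np.quantile(q[:,0],.005),np.quantile(q[:,0],.995),(q[:,0].min()+q[:,0].max())/2,cv2.minAreaRect((q[:,:2]*1000).astype(np.float32)))
# rack lips z~.016
q=P[(P[...,2]>.012)&(P[...,2]<.018)&(P[...,1]>.07)&(P[...,1]<.18)]
for s in(-1,1):
    l=q[(s*(q[:,0]-.554)>.035)&(s*(q[:,0]-.554)<.05)];print(len(l),np.polyfit(l[:,1],l[:,0],1),l.mean(0))
s=robot.sense();print(s['time'],s['position'])
f=[]
for k in range(3):
    c=cam('wrist');p,d=robot.snapshot('wrist');f.append(cloud('wrist',d,c))
P=np.nanmedian(f,0);np.savez('w4',p=p,P=P);save('w4.png',np.clip(p*1.6,0,255).astype(np.uint8));print(c[2])
b=(P[...,2]>.108)&(P[...,2]<.122)&(P[...,1]<-.07)&(P[...,1]>-.2)&(abs(P[...,0]-.57)<.07)
q=P[b];print(len(q),q.mean(0),cv2.minAreaRect((q[:,:2]*1000).astype(np.float32)),q[:,2].min(),q[:,2].max())
for r in robot.spot_in('wrist','board')[:2]:print(r)
E
```

```text
honey 0.5298708384417978 0.5790799802431548 0.5545355245859134 ((554.5365600585938, 190.46998596191406), (12.942529678344727, 49.53520965576172), 89.98680877685547)
cl 0.5250372194355246 0.5838072816884067 0.5543108681428797 ((554.3057861328125, 169.009521484375), (59.440494537353516, 21.809513092041016), 0.06497420370578766)
cr 0.5256386954327902 0.5842278583678738 0.5546076219185617 ((554.607666015625, 118.19225311279297), (20.323286056518555, 59.77011489868164), 89.99803161621094)
fire 0.5298690658718578 0.5790133346139427 0.5543455683599754 ((554.3463134765625, 93.43434143066406), (18.45306396484375, 49.41920471191406), 89.99027252197266)
clay 0.5292136830043502 0.5785961693380661 0.5538453650172517 ((553.8425903320312, 66.57760620117188), (49.693458557128906, 22.831218719482422), 0.015046950429677963)
244 [0.006  0.5142] [0.515  0.1281 0.0146]
247 [-0.0042  0.5939] [0.5933 0.1271 0.0145]
24.65 [ 0.5633 -0.1708  0.1883]
[ 0.5646 -0.0994  0.3688]
1917 [ 0.5739 -0.1422  0.1145] ((574.2457885742188, -142.8997802734375), (24.05714988708496, 66.14968872070312), 71.4267807006836) 0.1080244078117989 0.11617115322430455
{'xy': [267.4, 158.8], 'confidence': 0.69}
```

View pics/w4.png

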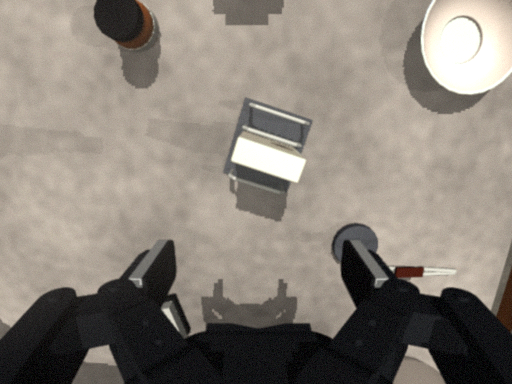

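The board's top is at (268,158) in this view, with the dish top right and the third hand at (354,245), both clear. It measures 24 x 66 mm at (0.574, -0.1425), turned -18.6°, which matches the board. I align and descend.

{"api": "drive_tool", "payload": {
  "targets": [
    [[0.28,0.1,0],[0,0,0]],
    [[0.29,0.11,0],[0,0,0]],
    [[0,0,0],[0,0,0.6]],
    [[0,0,0],[0,0,0.8]],
    [[0,0,0],[0,0,0.8]],
    [[0,0,0],[0,0,0.8]],
    [[0,0,0],[0,0,0.72]],
    [[0,0,0.2],[0,0,0]],
    [[0,0,0.2],[0,0,0]],
    [[0,0,0],[0,0,0]]
  ]
}}

```text
time: 25.85
position: [0.5719, -0.1431, 0.1661]
eef_rot: [[0.318, 0.948, -0.004], [0.948, -0.318, 0.001], [-0.001, -0.005, -1.0]]
force: [-0.4, -0.6, -0.9]
grip_width: 0.0852
grip_force: 0.0
```

{"api": "drive_tool", "payload": {
  "targets": [
    [[0,0,0.2],[0,0,0]],
    [[0,0,0],[0,0,0]],
    [[0,0,0],[0,0,0]],
    [[0,0,0],[0,0,0]],
    [[0,0,0],[0,0,0]],
    [[0,0,0],[0,0,0]],
    [[0,0,0],[0,0,0]],
    [[0,0,0],[0,0,0]],
    [[0,0,0],[0,0,0]],
    [[0,0,0],[0,0,0]]
  ]
}}

```text
time: 26.85
position: [0.5735, -0.1446, 0.1586]
eef_rot: [[0.32, 0.948, 0.0], [0.948, -0.32, 0.0], [0.0, 0.0, -1.0]]
force: [-0.6, -0.5, 0.8]
grip_width: 0.0855
grip_force: 0.0
```

```bash
cat > brd.py <<'E'
from h import *
import sys
zl,zh=map(float,sys.argv[1:3])
np.set_printoptions(precision=4,suppress=True)
f=[]
for k in range(3):
    c=cam('wrist');p,d=robot.snapshot('wrist');f.append(cloud('wrist',d,c))
s=robot.sense();T=np.array(s['position']);R=np.array(s['eef_rot']);print(s['time'],T,R[:,1],s['force'])
P=np.nanmedian(f,0);q=P[np.isfinite(P[...,2])]
Q=(q-T)@R
m=(q[:,2]>zl)&(q[:,2]<zh)&(abs(Q[:,0])<.03)&(abs(Q[:,1])<.036)
print(m.sum(),'tool frame mm:',cv2.minAreaRect((Q[m][:,:2]*1000).astype(np.float32)),np.quantile(Q[m],[.01,.99],0),np.median(q[m][:,2]))
E
python3 brd.py .112 .119
```

```text
27.0 [ 0.5735 -0.1446  0.1585] [ 0.9475 -0.3197 -0.0001] [1.2141 0.2866 0.4938]
2198 tool frame mm: ((1.9689664840698242, 0.008693695068359375), (23.804832458496094, 66.09976959228516), 0.05811737850308418) [[-0.0097 -0.032   0.0429]
 [ 0.0136  0.0321  0.0458]] 0.11461671108354138
```

{"api": "drive_tool", "payload": {
  "targets": [
    [[0.02,0,0.1],[0,0,0]],
    [[0.02,0,0.25],[0,0,0]],
    [[0,0,0.3],[0,0,0]],
    [[0,0,0.3],[0,0,0]],
    [[0,0,0.3],[0,0,0]],
    [[0,0,0.28],[0,0,0]],
    [[0,0,0.2],[0,0,0]],
    [[0,0,0],[0,0,0]],
    [[0,0,0],[0,0,0]],
    [[0,0,0],[0,0,0]]
  ]
}}

```text
time: 28.0
position: [0.575, -0.1431, 0.0728]
eef_rot: [[0.32, 0.947, 0.002], [0.947, -0.32, -0.0], [0.0, 0.002, -1.0]]
force: [0.4, 0.4, -0.1]
grip_width: 0.0855
grip_force: 0.0
```

{"api": "drive_tool", "payload": {
  "targets": [
    [[0,0,0],[0,0,0]],
    [[0,0,0],[0,0,0]],
    [[0,0,0],[0,0,0]],
    [[0,0,0],[0,0,0]],
    [[0,0,0],[0,0,0]],
    [[0,0,0],[0,0,0]],
    [[0,0,0],[0,0,0]],
    [[0,0,0],[0,0,0]],
    [[0,0,0],[0,0,0]],
    [[0,0,0],[0,0,0]]
  ],
  "claw": 1,
  "newtons": 30
}}

```text
time: 29.0
position: [0.5881, -0.1472, 0.0901]
eef_rot: [[0.321, 0.947, 0.027], [0.947, -0.321, 0.0], [0.009, 0.026, -1.0]]
force: [-9.5, 3.9, 62.4]
grip_width: 0.0001
grip_force: 27.4
```

```bash
python3 brd.py .112 .119
```

```text
29.15 [ 0.5883 -0.1473  0.0901] [ 0.9467 -0.3211  0.0259] [-10.1299   3.6242  60.9686]
1096 tool frame mm: ((-0.06304550170898438, 11.870438575744629), (48.35093688964844, 24.110960006713867), 89.28583526611328) [[-0.011  -0.0116 -0.0283]
 [ 0.0118  0.0358 -0.0218]] 0.11610656810462006
```

```bash
python3 - <<'E'
from h import *
p,_=robot.snapshot('wrist');q,d=robot.snapshot('scene');np.savez('s5',p=q,P=cloud('scene',d))
a=cv2.resize(p,(400,300));b=cv2.resize(q[160:310,110:310],(400,300),interpolation=cv2.INTER_CUBIC)
save('w5.png',np.clip(np.vstack([np.hstack([a,b])])*1.6,0,255).astype(np.uint8))
E
```

```text
(no output)
```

View pics/w5.png

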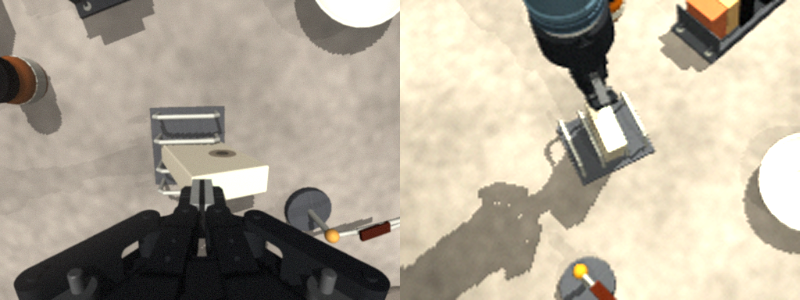

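```bash
python3 - <<'E'
from h import *
np.set_printoptions(precision=4,suppress=True)
z=np.load('s5.npz');p=z['p'];P=z['P']
col=p.astype(int)
w=(col.min(-1)>95)&(abs(P[...,0]-.59)<.08)&(abs(P[...,1]+.145)<.07)&(P[...,2]>.05)&(P[...,2]<.14)
q=P[w];print(len(q))
for a in np.arange(.05,.135,.01):
    m=(q[:,2]>=a)&(q[:,2]<a+.01)
    if m.sum(): print(round(a,3),m.sum(),q[m].min(0),q[m].max(0))
m=q[:,2]>.112;print(cv2.minAreaRect((q[m][:,:2]*1000).astype(np.float32)))
s=robot.sense();print(s['position'],s['force'],s['wrist_torque'],s['grip_width'],s['joint_pos'])
big=cv2.resize(p[195:255,180:260],(800,600),interpolation=cv2.INTER_CUBIC)
save('s5.png',np.clip(big*1.5,0,255).astype(np.uint8))
E
```

```text
232
0.1 22 [ 0.6279 -0.175   0.1054] [ 0.6424 -0.1534  0.11  ]
0.11 139 [ 0.5971 -0.173   0.11  ] [ 0.642  -0.1448  0.12  ]
0.12 71 [ 0.5772 -0.165   0.1201] [ 0.6142 -0.1408  0.13  ]
((608.6237182617188, -154.80743408203125), (23.699684143066406, 59.27602005004883), 72.51432037353516)
[ 0.5884 -0.1473  0.0901] [-10.0931   4.6112  61.7966] [ 0.8608  2.255  -0.0183] -4.7638153778363856e-05 [-0.3859  0.4758  0.709   1.8422 -0.3884  0.9361  0.1684]
```

View pics/s5.png

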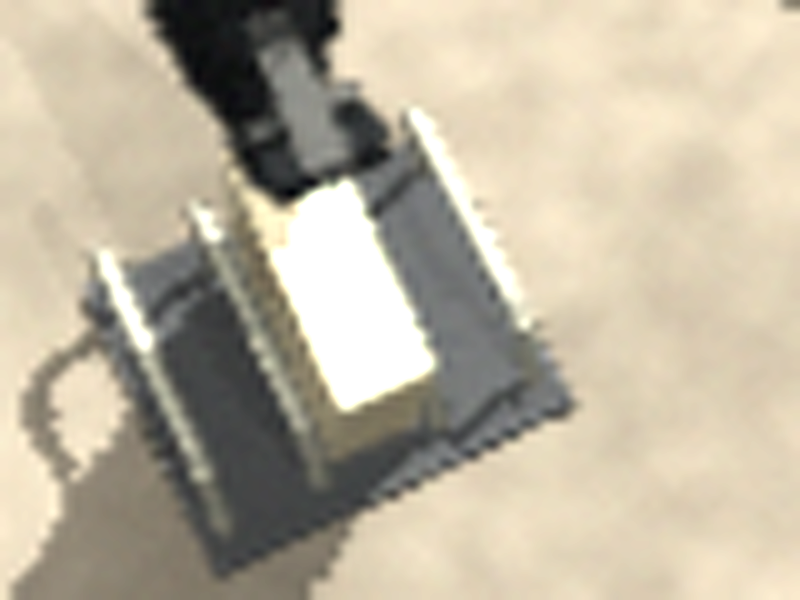

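{"api": "drive_tool", "payload": {
  "targets": [
    [[0,0.03,-0.04],[0,0,0]],
    [[0,0.03,-0.04],[0,0,0]],
    [[0,0.03,-0.04],[0,0,0]],
    [[0,0.03,-0.04],[0,0,0]],
    [[0,0.03,-0.04],[0,0,0]],
    [[0,0.03,-0.04],[0,0,0]],
    [[0,0.03,-0.03],[0,0,0]],
    [[0,0,0],[0,0,0]],
    [[0,0,0],[0,0,0]],
    [[0,0,0],[0,0,0]]
  ]
}}

```text
time: 30.25
position: [0.5883, -0.1475, 0.0914]
eef_rot: [[0.32, 0.947, 0.008], [0.947, -0.32, 0.0], [0.003, 0.008, -1.0]]
force: [-3.3, 1.8, 19.7]
grip_width: 0.0002
grip_force: 8.4
```

```bash
python3 - <<'E'
from h import *
np.set_printoptions(precision=4,suppress=True)
c=cam('wrist');p,d=robot.snapshot('wrist');P=cloud('wrist',d,c);np.savez('w6',p=p,P=P)
s=robot.sense();print(s['position'],s['force'],s['grip_width']);T=np.array(s['position']);R=np.array(s['eef_rot'])
Q=(P-T)@R
# bright pixels map: sample grid of z in tool coordinates
for r in range(150,300,6):
    print(r,' '.join('%5d%s'%(1000*P[r,cc,2],'*' if p[r,cc].min()>95 else ' ') if np.isfinite(P[r,cc,2]) else '  nan ' for cc in range(190,360,10)))
r,cc=215,256
E
```

```text
[ 0.5883 -0.1474  0.0914] [-2.5679  1.7588 20.0232] -0.00018816691994405512
150     0*    39     43*    44*    43*    42*    42*    42*    43     35     -1     -2*     0*    -2*     0*    -1*     0*
156     0*     3      2      3      1      2      1      3      4      3     -1     -1*     0*    -1*    -1*    -1*     0*
162    -1*     3      1      2      3      4      3      2      2      3      0     -1*     0*    -1     -2     -1*    -1*
168    -1      2      3      3      2      2      2      1      1      1      0      0*    -1*    -1*     0*     0*     0*
174     0      3      2      2      2      3      3      1      4     29     -1     -1*    -1*    -1      0*    -2*    -1*
180    -1     37*    42*    41*    43*    43*    42*    42*    42*    37      0     -2*    -1*     0*    -1*    -1*     0*
186    -2      3     38*    44     43     44     44     44     44*    45     44*    -3*    -1*    -1     -1*    -1      0*
192     0      1     34*    62*    61     62*    61     62*    62     64     64     63     -1*    -1     -1*     0*     0*
198     0      2     36     71*    76   
[... 1349 characters left out ...]
1    173    170    167    171    173    171     -1     -1     -1      0*     0*    -2 
270   178    174      0*    -2*   175    176    176    166    175    176    175     -1     -1    175    177      0     -1 
276   182    179    171    178    179    180    179    166    178    180    180    172     -2    179    181    180      0 
282   182    183    175    183    183    184    183    166    184    183    183    176    175    183    184    183    184 
288   187    183    180    186    187    187    184    165    187    186    187    187    179    184    187    187    188 
294   187    183    196    196    198    197    185    167    192    197    198    196    184    184    188    190    190
```

```bash
python3 - <<'E'
from h import *
np.set_printoptions(precision=1,suppress=True)
z=np.load('w6.npz');p=z['p'];P=z['P'];s=robot.sense();T=np.array(s['position']);R=np.array(s['eef_rot'])
Q=(P-T)@R*1000
for r in (210,213,216,219,222,225,228,231,234,237,240,246,252):
    print(r,[Q[r,cc].round(0).astype(int).tolist() for cc in (232,240,250,258,280,300,320)])
b=(p.min(-1)>130)&(P[...,2]>.104)&(P[...,2]<.131)&(abs(Q[...,0])<40)&(abs(Q[...,1])<80)
b=cv2.erode(b.astype(np.uint8),np.ones((3,3)))>0
q=Q[b];C=q.mean(0);print(len(q),C,q.min(0),q.max(0));u,sv,v=np.linalg.svd(q-C,full_matrices=False);print(sv,(v*100))
E
```

```text
210 [[11, -15, -11], [12, -10, -13], [12, -4, -13], [11, 1, -12], [12, 15, -12], [12, 28, -13], [12, 40, -12]]
213 [[10, -15, -13], [12, -10, -18], [12, -4, -18], [12, 1, -18], [12, 15, -18], [11, 27, -17], [12, 39, -19]]
216 [[8, -15, -13], [11, -10, -21], [11, -4, -22], [11, 1, -22], [11, 14, -22], [12, 26, -23], [11, 39, -21]]
219 [[6, -15, -13], [11, -9, -25], [11, -3, -27], [11, 1, -27], [11, 14, -27], [11, 26, -26], [9, 39, -21]]
222 [[3, -16, -11], [10, -9, -29], [11, -3, -31], [12, 1, -32], [11, 14, -31], [9, 26, -26], [7, 39, -22]]
225 [[1, -15, -12], [8, -9, -29], [11, -3, -36], [12, 1, -37], [10, 14, -32], [7, 26, -26], [6, 39, -22]]
228 [[-1, -16, -12], [6, -9, -29], [10, -3, -37], [10, 1, -36], [7, 14, -31], [5, 26, -27], [3, 39, -21]]
231 [[-3, -16, -11], [5, -9, -29], [11, -3, -44], [11, 1, -43], [6, 14, -31], [4, 26, -27], [1, 39, -22]]
234 [[-5, -16, -11], [3, -9, -29], [11, -3, -47], [11, 1, -47], [4, 14, -32], [2, 26, -27], [-1, 39, -21]]
237 [[-7, -16, -11], [1, -9, -29], [12, -3, -52], [12, 1, -52], [2, 14, -31], [-1, 26, -26], [-2, 39, -22]]
240 [[-10, -16, -10], [8, -8, -47], [12, -3, -56], [12, 1, -56], [8, 13, -48], [-2, 26, -27], [-5, 40, -21]]
246 [[8, -12, -55], [7, -8, -53], [12, -2, -62], [12, 1, -62], [8, 12, -54], [-6, 26, -27], [-9, 40, -21]]
252 [[8, -11, -61], [7, -7, -60], [12, -2, -67], [12, 1, -68], [8, 12, -61], [-10, 27, -27], [-75, 68, 94]]
1899 [  2.2  31.9 -24.3] [-10.1  -4.8 -37.8] [ 11.6  54.  -14.7]
[592.3 256.   23.1] [[-14.3  92.5  35.1]
 [ 99.   13.4   5.1]
 [  0.1  35.5 -93.5]]
```

{"api": "drive_tool", "payload": {
  "targets": [
    [[0,0,-0.02],[0,0,0]],
    [[0,0,-0.02],[0,0,0]],
    [[0,0,-0.02],[0,0,0]],
    [[0,0,-0.02],[0,0,0]],
    [[0,0,-0.02],[0,0,0]],
    [[0,0,-0.02],[0,0,0]],
    [[0,0,-0.02],[0,0,0]],
    [[0,0,-0.02],[0,0,0]],
    [[0,0,0],[0,0,0]],
    [[0,0,0],[0,0,0]]
  ]
}}

```text
time: 31.3
position: [0.5839, -0.146, 0.0933]
eef_rot: [[0.32, 0.948, -0.0], [0.948, -0.32, -0.0], [-0.0, -0.0, -1.0]]
force: [0.6, 0.4, -0.3]
grip_width: 0.0003
grip_force: 0.0
```

```bash
cat > top.py <<'E'
from h import *
np.set_printoptions(precision=1,suppress=True)
c=cam('wrist');p,d=robot.snapshot('wrist');P=cloud('wrist',d,c);s=robot.sense();T=np.array(s['position']);R=np.array(s['eef_rot'])
print('t',s['time'],T*1000,s['force'],s['grip_width']*1000)
Q=(P-T)@R*1000
b=(p.min(-1)>130)&(P[...,2]>.09)&(P[...,2]<.18)&(abs(Q[...,0])<40)&(abs(Q[...,1])<90)
b=cv2.erode(b.astype(np.uint8),np.ones((3,3)))>0
q=Q[b];print('top in tool',len(q),q.mean(0),q.min(0),q.max(0),'world z',P[b][:,2].min()*1000,P[b][:,2].max()*1000)
for lo in range(-40,60,10):
    m=(q[:,1]>lo)&(q[:,1]<lo+10)
    if m.sum()>20: print(lo,m.sum(),np.median(q[m],0))
np.savez('last',p=p,P=P,Q=Q)
E
python3 top.py
```

```text
t 31.35 [ 584.  -146.1   93.4] [-0.1 -0.3 -0.8] 0.2853534752162856
top in tool 2366 [  3.  -12.4 -21.8] [ -9.8 -40.7 -23.9] [ 11.7  22.6 -19.4] world z 112.80773986163656 117.24601196773857
-40 500 [  1.5 -35.1 -22.2]
-30 523 [  1.2 -25.1 -22. ]
-20 385 [  3.5 -15.9 -21.9]
-10 239 [  6.7  -6.1 -21.7]
0 188 [  7.9   4.8 -21.6]
10 372 [  4.2  15.3 -21.3]
20 135 [  1.4  21.2 -21.2]
```

```bash
python3 - <<'E'
import numpy as np
from h import save
z=np.load('last.npz');Q=z['Q'];p=z['p']
for cc in (240,246,252,258,264):
    print(cc,[(r,*Q[r,cc].round(0).astype(int).tolist(),int(p[r,cc].min())) for r in range(200,262,4) if np.isfinite(Q[r,cc,0])])
import cv2
save('w7.png',np.clip(cv2.resize(p[150:300,150:350],(800,600),interpolation=cv2.INTER_CUBIC)*1.4,0,255).astype(np.uint8))
E
```

```text
240 [(200, 12, -11, 8, 94), (204, 12, -11, 0, 96), (208, 12, -10, -9, 94), (212, 12, -10, -17, 95), (216, 11, -10, -21, 164), (220, 9, -10, -22, 168), (224, 6, -10, -22, 161), (228, 4, -10, -22, 158), (232, 1, -10, -23, 161), (236, -2, -10, -22, 156), (240, 8, -8, -48, 27), (244, 8, -8, -52, 30), (248, 7, -8, -55, 28), (252, 8, -7, -61, 34), (256, 8, -7, -64, 24), (260, 8, -7, -68, 27)]
246 [(200, 12, -7, 8, 94), (204, 11, -7, 0, 95), (208, 12, -7, -9, 97), (212, 12, -6, -16, 95), (216, 11, -6, -22, 165), (220, 9, -6, -22, 166), (224, 6, -6, -22, 170), (228, 4, -6, -22, 160), (232, 12, -5, -46, 100), (236, 12, -5, -51, 89), (240, 12, -5, -55, 77), (244, 12, -4, -59, 79), (248, 12, -4, -64, 74), (252, 12, -4, -68, 74), (256, 12, -4, -72, 76), (260, 11, -4, -74, 71)]
252 [(200, 12, -3, 8, 99), (204, 12, -3, -1, 97), (208, 12, -3, -9, 94), (212, 12, -3, -16, 97), (216, 11, -2, -22, 165), (220, 9, -2, -22, 167), (224, 6, -2, -22, 168), (228, 4, -2, -22, 150), (232, 11, -2, -45, 75), (236, 12, -2, -51, 80), (240, 12, -2, -56, 79), (244, 12, -2, -60, 82), (248, 12, -2, -65, 74), (252, 11, -1, -67, 77), (256, 12, -1, -72, 80), (260, 12, -1, -75, 83)]
258 [(200, 12, 1, 8, 94), (204, 12, 1, -2, 95), (208, 12, 1, -9, 96), (212, 12, 1, -16, 96), (216, 11, 1, -21, 163), (220, 9, 1, -23, 168), (224, 6, 1, -22, 165), (228, 3, 1, -21, 148), (232, 12, 1, -46, 23), (236, 12, 1, -52, 16), (240, 12, 1, -56, 28), (244, 12, 1, -59, 19), (248, 11, 1, -63, 21), (252, 12, 1, -68, 18), (256, 13, 1, -73, 20), (260, 12, 1, -75, 15)]
264 [(200, 12, 5, 8, 92), (204, 12, 5, -1, 92), (208, 12, 5, -8, 96), (212, 12, 5, -16, 95), (216, 11, 5, -21, 165), (220, 9, 5, -22, 170), (224, 6, 5, -22, 168), (228, 3, 5, -21, 149), (232, 11, 4, -45, 78), (236, 12, 4, -51, 79), (240, 12, 4, -55, 76), (244, 12, 4, -60, 79), (248, 11, 4, -63, 77), (252, 12, 4, -68, 77), (256, 12, 4, -72, 77), (260, 12, 4, -75, 79)]
```

View pics/w7.png

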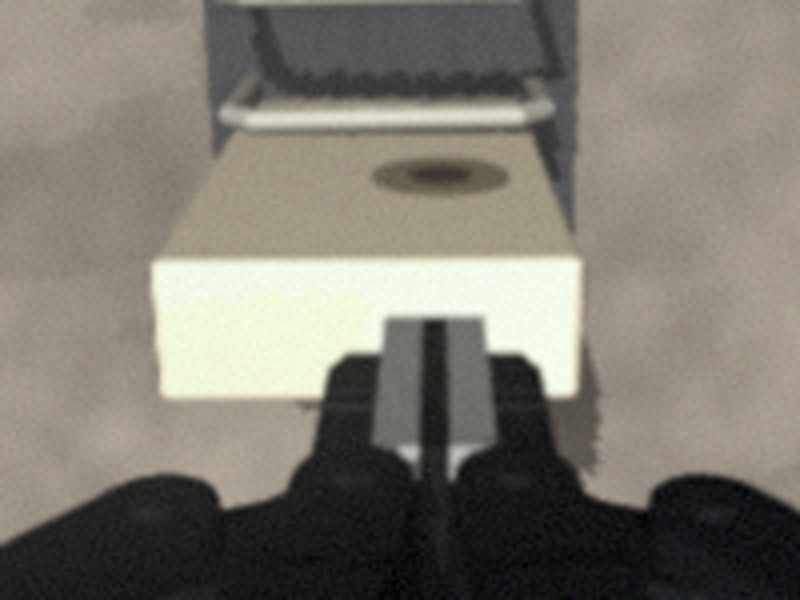

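The closed fingertips stop about 43 mm above where the TCP frame puts them (bottom edge at (430,318), tool z ≈ -44). So the fingers closed over the board's top, and the board has since fallen back upright. I'll check the open finger and body geometry from the stored clouds.

```bash
python3 - <<'E'
from h import *
np.set_printoptions(precision=0,suppress=True)
z=np.load('w4.npz');P=z['P'];p=z['p']
T=np.array([.5633,-.1708,.1883]);R=np.array([[-.002,1,0],[1,.002,.001],[.001,0,-1]])
Q=(P-T)@R*1000
for cc in (150,160,170,200,230,256,285,345,360,375):
    print(cc,[(r,*Q[r,cc].round(0).astype(int).tolist()) for r in range(232,384,8) if np.isfinite(Q[r,cc,0]) and Q[r,cc,2]<40])
z=np.load('last.npz');Q=z['Q'];print('closed')
for cc in (180,200,220,256,290,310,330):
    print(cc,[(r,*Q[r,cc].round(0).astype(int).tolist()) for r in range(232,384,10) if np.isfinite(Q[r,cc,0]) and Q[r,cc,2]<0])
E
```

```text
150 [(256, 11, -45, -72), (264, 11, -43, -78), (272, 11, -41, -84), (280, 8, -41, -84), (288, 4, -41, -85), (296, 2, -41, -86), (304, 17, -30, -111), (312, 17, -29, -114), (320, 18, -28, -118), (328, 17, -27, -121), (336, 17, -26, -124), (344, 17, -25, -126), (352, 17, -24, -129), (360, 17, -23, -131), (368, 18, -22, -134), (376, 19, -21, -137)]
160 [(240, 11, -46, -56), (248, 11, -44, -64), (256, 11, -41, -71), (264, 8, -41, -72), (272, 5, -41, -73), (280, 1, -41, -74), (288, -2, -41, -75), (296, -6, -41, -76), (304, -9, -41, -77), (312, 17, -26, -114), (320, 17, -25, -118), (328, 17, -24, -121), (336, 17, -23, -123), (344, 16, -23, -124), (352, 18, -22, -129), (360, 17, -21, -131), (368, 19, -19, -135), (376, 19, -19, -137)]
170 [(240, 11, -41, -56), (248, 8, -41, -57), (256, 4, -42, -58), (264, 0, -42, -59), (272, -3, -41, -62), (280, -7, -41, -63), (288, -10, -41, -64), (328, 17, -22, -121), (336, 17, -21, -123), (344, 17, -20, -126), (352, 17, -19, -128), (360, 19, -18, -133), (368, 20, -17, -135), (376, 20, -16, -137)]
200 [(336, 11, -15, -116), (344, 11, -14, -119), (352, 20, 
[... 2670 characters left out ...]
2, 13, 13, -92), (292, 18, 11, -105), (302, 17, 11, -109), (312, 18, 10, -115), (322, 18, 10, -118), (332, 17, 9, -121), (342, 17, 9, -125), (352, 19, 9, -129), (362, 19, 8, -132), (372, 19, 8, -134), (382, 17, 8, -135)]
310 [(282, 8, 22, -84), (292, 8, 20, -92), (302, 18, 17, -110), (312, 17, 16, -114), (322, 18, 15, -119), (332, 18, 15, -122), (342, 18, 14, -125), (352, 19, 13, -130), (362, 20, 12, -133), (372, 21, 12, -137), (382, 20, 12, -138)]
330 [(272, 14, 28, -87), (282, 12, 27, -91), (292, 11, 26, -96), (302, 6, 27, -94), (312, 1, 28, -94), (322, -3, 28, -94), (332, -7, 28, -95), (342, 17, 19, -125), (352, 20, 18, -130), (362, 20, 17, -133), (372, 21, 16, -136), (382, 21, 16, -139)]
```

The whole hand sits about 42 mm behind the reported TCP, body included. I'll use that offset: raise, open, recentre and look again.

{"api": "drive_tool", "payload": {
  "targets": [
    [[0,0,-0.2],[0,0,0]],
    [[0,0,-0.3],[0,0,0]],
    [[0,0,-0.3],[0,0,0]],
    [[0,-0.1,-0.1],[0,0,0]],
    [[0.02,-0.1,0],[0,0,0]],
    [[0,0,0],[0,0,0]],
    [[0,0,0],[0,0,0]],
    [[0,0,0],[0,0,0]],
    [[0,0,0],[0,0,0]],
    [[0,0,0],[0,0,0]]
  ],
  "claw": -1
}}

```text
time: 32.35
position: [0.5748, -0.142, 0.1382]
eef_rot: [[0.32, 0.948, -0.001], [0.948, -0.32, -0.0], [-0.0, -0.0, -1.0]]
force: [0.1, -0.6, -0.6]
grip_width: 0.0852
grip_force: 0.0
```

```bash
python3 brd.py .110 .121; python3 top.py
```

```text
32.5 [ 0.5749 -0.1421  0.1384] [ 0.9475 -0.3198 -0.0002] [ 0.1176  0.834  -0.2437]
2577 tool frame mm: ((-0.6742744445800781, -0.5371322631835938), (23.601951599121094, 66.20384979248047), 0.08405796438455582) [[-0.0122 -0.0327  0.0228]
 [ 0.011   0.0314  0.0269]] 0.1146255584694815
t 32.55 [ 574.9 -142.   138.4] [0.1 0.  0.9] 85.20397644282745
top in tool 2016 [-0.  -1.  23.8] [-10.9 -32.4  21.8] [10.1 30.1 26.5] world z 111.92717799682674 116.61733411215042
-40 73 [  0.  -31.2  23.8]
-30 325 [ -0.1 -25.1  23.7]
-20 314 [ -0.3 -14.9  23.8]
-10 320 [ 0.5 -5.  23.8]
0 329 [ 0.3  5.  23.7]
10 337 [ 0.1 14.9 23.7]
20 316 [-0.6 24.9 23.8]
```

{"api": "drive_tool", "payload": {
  "targets": [
    [[-0.01,-0.03,0.1],[0,0,0]],
    [[0,0,0.2],[0,0,0]],
    [[0,0,0.3],[0,0,0]],
    [[0,0,0.3],[0,0,0]],
    [[0,0,0.3],[0,0,0]],
    [[0,0,0.3],[0,0,0]],
    [[0,0,0.3],[0,0,0]],
    [[0,0,0.28],[0,0,0]],
    [[0,0,0.2],[0,0,0]],
    [[0,0,0],[0,0,0]]
  ]
}}

```text
time: 33.55
position: [0.5718, -0.1416, 0.0226]
eef_rot: [[0.32, 0.948, -0.003], [0.948, -0.32, 0.0], [-0.001, -0.003, -1.0]]
force: [-0.4, -0.9, 0.2]
grip_width: 0.0855
grip_force: 0.0
```

{"api": "drive_tool", "payload": {
  "targets": [
    [[0,0,0],[0,0,0]],
    [[0,0,0],[0,0,0]],
    [[0,0,0],[0,0,0]],
    [[0,0,0],[0,0,0]],
    [[0,0,0],[0,0,0]],
    [[0,0,0],[0,0,0]],
    [[0,0,0],[0,0,0]],
    [[0,0,0],[0,0,0]],
    [[0,0,0],[0,0,0]],
    [[0,0,0],[0,0,0]]
  ],
  "claw": 1,
  "newtons": 30
}}

```text
time: 34.55
position: [0.5739, -0.1421, 0.0252]
eef_rot: [[0.32, 0.948, 0.001], [0.948, -0.32, 0.0], [0.0, 0.001, -1.0]]
force: [0.3, 0.1, 5.9]
grip_width: 0.0658
grip_force: 35.2
```

{"api": "drive_tool", "payload": {
  "targets": [
    [[0,0,-0.05],[0,0,0]],
    [[0,0,-0.1],[0,0,0]],
    [[0,0,-0.2],[0,0,0]],
    [[0,0,-0.3],[0,0,0]],
    [[0,0,-0.4],[0,0,0]],
    [[0,0,-0.4],[0,0,0]],
    [[0,0,-0.4],[0,0,0]],
    [[0,0,-0.2],[0,0,0]],
    [[0,0,0],[0,0,0]],
    [[0,0,0],[0,0,0]]
  ]
}}

```text
time: 35.55
position: [0.5731, -0.1417, 0.1269]
eef_rot: [[0.32, 0.948, -0.0], [0.948, -0.32, 0.0], [0.0, -0.0, -1.0]]
force: [0.4, 0.2, -1.3]
grip_width: 0.0653
grip_force: 34.5
```

```bash
python3 brd.py .21 .225; python3 top.py | head -1; python3 - <<'E'
from h import *
z=np.load('last.npz');Q=z['Q'];p=z['p']
for cc in(215,256,297):print([(r,*Q[r,cc].round(1).tolist()) for r in range(150,235,7) if np.isfinite(Q[r,cc,0])and Q[r,cc,2]<110])
E
```

```text
35.7 [ 0.5723 -0.1416  0.1258] [ 0.9476 -0.3196 -0.0024] [-0.4448  0.6202 -1.4773]
8821 tool frame mm: ((0.8353652954101562, -0.035923004150390625), (25.17350959777832, 71.97828674316406), 0.17163220047950745) [[-0.0094 -0.0344 -0.0978]
 [ 0.013   0.0341 -0.0845]] 0.21574937633903368
t 35.75 [ 572.4 -141.7  125.9] [-0.4  0.5 -1.2] 65.62895946966017
[(192, 10.2, -32.7, 33.6), (199, 7.9, -31.2, 22.4), (206, 1.8, -31.6, 23.9), (213, -4.1, -32.0, 24.6), (220, -9.5, -32.1, 23.7)]
[(171, 14.1, -0.8, 95.2), (178, 10.7, -0.7, 79.3), (185, 10.8, -0.5, 53.0), (192, 10.7, -0.4, 31.7), (199, 7.8, -0.3, 22.8), (206, 2.0, -0.3, 23.4), (213, -4.0, -0.4, 24.3), (220, -9.6, -0.4, 24.0), (227, -46.2, -1.0, 95.7)]
[(199, 7.3, 30.8, 24.5), (206, 1.7, 31.0, 24.3), (213, -4.0, 31.2, 24.3), (220, -9.8, 31.5, 24.5)]top.py:8: RuntimeWarning: Mean of empty slice.
  q=Q[b];print('top in tool',len(q),q.mean(0),q.min(0),q.max(0),'world z',P[b][:,2].min()*1000,P[b][:,2].max()*1000)
  ret = um.true_divide(
Traceback (most recent call last):
  File "top.py", line 8, in <module>
    q=Q[b];print('top in tool',len(q),q.mean(0),q.min(0),q.max(0),'world z',P[b][:,2].min()*1000,P[b][:,2].max()*1000)
                                                ~~~~~^^^
ValueError: zero-size array to reduction operation minimum which has no identity
```

```bash
python3 - <<'E'
from h import *
p,_=robot.snapshot('wrist');q,d=robot.snapshot('scene')
a=cv2.resize(p,(400,300));b=cv2.resize(q[140:290,130:330],(400,300),interpolation=cv2.INTER_CUBIC)
save('w8.png',np.clip(np.hstack([a,b])*1.5,0,255).astype(np.uint8))
s=robot.sense();print(s['position'],s['joint_pos'],s['force'],s['grip_width'])
E
```

```text
[ 0.57268393 -0.14184715  0.12615281] [-0.42791903  0.41734795  0.74314043  1.83319742 -0.32720087  1.01919639
  0.12183023] [ 0.07930725  0.56227044 -1.83364966] 0.06593897559917972
```

View pics/w8.png

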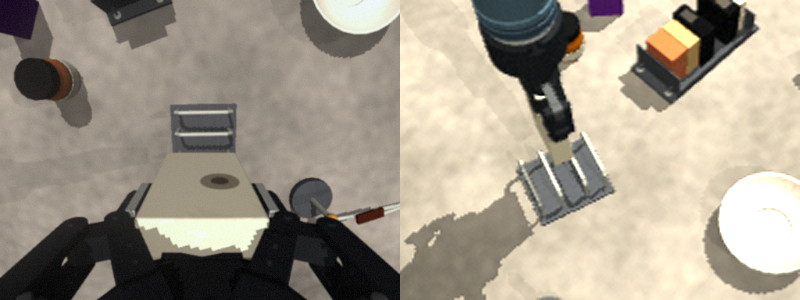

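The board is held upright (bottom edge (200,152), top edge (200,218) in the left half). Now turn back square with the rack and carry it over.

{"api": "drive_tool", "payload": {
  "targets": [
    [[0,0,0],[0,0,-0.5]],
    [[0,0,0],[0,0,-0.8]],
    [[0,0,0],[0,0,-0.8]],
    [[0,0,0],[0,0,-0.8]],
    [[0,0,0],[0,0,-0.82]],
    [[0.3,0,0],[0,0,0]],
    [[0.5,0,0],[0,0,0]],
    [[0.7,-0.1,0],[0,0,0]],
    [[0.8,-0.1,0],[0,0,0]],
    [[0.8,-0.1,0],[0,0,0]]
  ]
}}

```text
time: 36.85
position: [0.5578, 0.0155, 0.1268]
eef_rot: [[0.003, 1.0, -0.001], [1.0, -0.003, 0.0], [0.0, -0.001, -1.0]]
force: [0.5, 1.3, -0.1]
grip_width: 0.0659
grip_force: 34.6
```

{"api": "drive_tool", "payload": {
  "targets": [
    [[0.8,-0.1,0],[0,0,0]],
    [[0.7,0,0],[0,0,0]],
    [[0.5,0,0],[0,0,0]],
    [[0.3,0,0],[0,0,0]],
    [[0.15,0,0],[0,0,0]],
    [[0,0,0],[0,0,0]],
    [[0,0,0],[0,0,0]],
    [[0,0,0],[0,0,0]],
    [[0,0,0],[0,0,0]],
    [[0,0,0],[0,0,0]]
  ]
}}

```text
time: 37.85
position: [0.5537, 0.1344, 0.1271]
eef_rot: [[0.003, 1.0, 0.0], [1.0, -0.003, -0.0], [-0.0, 0.0, -1.0]]
force: [-0.1, 0.4, -0.6]
grip_width: 0.066
grip_force: 34.6
```

```bash
cat > fit.py <<'E'
from h import *
np.set_printoptions(precision=4,suppress=True)
f=[]
for k in range(4):
    c=cam('wrist');p,d=robot.snapshot('wrist');f.append(cloud('wrist',d,c))
P=np.nanmedian(f,0);s=robot.sense();T=np.array(s['position']);R=np.array(s['eef_rot']);Q=(P-T)@R
print('t',s['time'],T,'ydir',R[:,1],'F',s['force'],s['grip_width'])
np.savez('fit',p=p,P=P,Q=Q)
m=(abs(Q[...,1])<.028)&(Q[...,0]>0)&(Q[...,0]<.022)&(Q[...,2]>-.08)&(Q[...,2]<.018)
q=Q[m];A=np.c_[q[:,1],q[:,2],np.ones(len(q))];w=np.linalg.lstsq(A,q[:,0],rcond=None)[0];r=q[:,0]-A@w
k=abs(r)<.0015;w=np.linalg.lstsq(A[k],q[k,0],rcond=None)[0]
print('face: yaw slope %.4f tilt slope %.4f x at z=0 %.4f  (n %d)'%(*w,k.sum()))
print('face world y at bottom', (T+R@np.array([w[1]*.02+w[2],0,.02]))[1])
t=(abs(Q[...,0])<.006)&(abs(Q[...,1])<.04)&(Q[...,2]<-.075)&(Q[...,2]>-.1)&(p.min(-1)>110);print('top z',np.median(Q[t][:,2]) if t.sum() else None)
E
python3 fit.py;  python3 - <<'E'
from h import *
z=np.load('fit.npz');P=z['P'];p=z['p']
m=[256]
for cc in m:
    for r in range(60,384,4):
        q=np.nanmedian(P[r,cc-5:cc+6],0)
        if q[1]>.10 and q[1]<.205 and r<260: print(r,q.round(4),p[r,cc].min(),end='|')
E
```

```text
t 38.05 [0.5536 0.1354 0.1271] ydir [ 1.     -0.0011 -0.    ] F [ 0.4034  0.3542 -1.5265] 0.0656317561627655
face: yaw slope 0.0004 tilt slope -0.0063 x at z=0 0.0105  (n 7564)
face world y at bottom 0.14568913959204766
top z -0.08958378919716607
116 [0.5533 0.2017 0.0468] 62|120 [0.5534 0.1989 0.0681] 107|124 [0.5534 0.1958 0.0699] 164|128 [0.5534 0.1925 0.0698] 165|132 [0.5534 0.1893 0.0698] 161|136 [0.5534 0.1861 0.0699] 156|140 [0.5534 0.1828 0.0697] 143|144 [0.5534 0.18   0.0742] 24|148 [0.5534 0.1767 0.0749] 32|152 [0.5534 0.1735 0.075 ] 39|156 [0.5534 0.1701 0.0745] 37|160 [0.5534 0.1669 0.0748] 35|164 [0.5533 0.1634 0.0748] 40|168 [0.5533 0.1601 0.0747] 27|172 [0.5533 0.1565 0.0738] 23|176 [0.5527 0.1372 0.0045] 34|180 [0.5527 0.1328 0.0047] 39|184 [0.5528 0.1301 0.0123] 17|188 [0.5529 0.1301 0.0285] 14|192 [0.553  0.13   0.0432] 10|196 [0.5535 0.1458 0.1083] 80|200 [0.5536 0.1457 0.1177] 87|204 [0.5537 0.1457 0.1268] 86|208 [0.5537 0.1458 0.135 ] 87|212 [0.5538 0.1459 0.1425] 88|216 [0.5538 0.1458 0.1491] 89|220 [0.5539 0.1459 0.1559] 89|224 [0.5539 0.1458 0.1618] 85|228 [0.554  0.1459 0.1676] 87|232 [0.554 0.146 0.173] 69|236 [0.554  0.1465 0.1788] 88|240 [0.5541 0.1462 0.1827] 93|244 [0.5541 0.1463 0.1871] 90|248 [0.5541 0.1463 0.1912] 93|252 [0.5542 0.1463 0.1951] 92|256 [0.5542 0.1462 0.1984] 91|
```

{"api": "drive_tool", "payload": {
  "targets": [
    [[0.1,0,0],[0,0.03,0]],
    [[0.09,0,0],[0,0.03,0]],
    [[0,0,0.1],[0,0,0]],
    [[0,0,0.1],[0,0,0]],
    [[0,0,0.1],[0,0,0]],
    [[0,0,0],[0,0,0]],
    [[0,0,0],[0,0,0]],
    [[0,0,0],[0,0,0]],
    [[0,0,0],[0,0,0]],
    [[0,0,0],[0,0,0]]
  ]
}}

```text
time: 39.05
position: [0.5538, 0.1452, 0.1123]
eef_rot: [[0.001, 1.0, 0.0], [1.0, -0.001, 0.005], [0.005, 0.0, -1.0]]
force: [0.5, 0.5, -1.4]
grip_width: 0.0656
grip_force: 34.6
```

```bash
cat > gap.py <<'E'
from h import *
P=np.load('fit.npz')['P']
m=(abs(P[...,0]-.5541)<.028)
def rng(y0,y1,z0,z1):
    q=P[m&(P[...,1]>y0)&(P[...,1]<y1)&(P[...,2]>z0)&(P[...,2]<z1)];return (len(q),np.quantile(q[:,1],[.02,.5,.98]).round(4)) if len(q) else None
print('CL top (min y=-y edge)',rng(.15,.175,.0715,.078),'CR face',rng(.12,.137,.02,.07),'CR top',rng(.10,.137,.0715,.078))
E
python3 fit.py; python3 gap.py
```

```text
t 39.25 [0.5536 0.1452 0.1122] ydir [ 1.     -0.0007  0.0001] F [-0.5879  0.9138 -0.8142] 0.06570842107707332
face: yaw slope 0.0012 tilt slope -0.0062 x at z=0 0.0109  (n 7552)
face world y at bottom 0.15609328726243027
top z -0.08965919852530714
CL top (min y=-y edge) (1629, array([0.1561, 0.1655, 0.1743])) CR face None CR top None
```

{"api": "drive_tool", "payload": {
  "targets": [
    [[-0.016,0,0],[0,0,0]],
    [[0,0,0.05],[0,0,0]],
    [[0,0,0.05],[0,0,0]],
    [[0,0,0.05],[0,0,0]],
    [[0,0,0.05],[0,0,0]],
    [[0,0,0.04],[0,0,0]],
    [[0,0,0.04],[0,0,0]],
    [[0,0,0.04],[0,0,0]],
    [[0,0,0],[0,0,0]],
    [[0,0,0],[0,0,0]]
  ]
}}

```text
time: 40.25
position: [0.5536, 0.1444, 0.096]
eef_rot: [[0.001, 1.0, -0.0], [1.0, -0.001, 0.005], [0.005, -0.0, -1.0]]
force: [-0.2, 0.3, -0.8]
grip_width: 0.0658
grip_force: 34.6
```

```bash
python3 fit.py; python3 gap.py
```

```text
t 40.45 [0.5537 0.1444 0.0962] ydir [ 1.     -0.0008  0.0003] F [-0.8585  0.0668 -0.7232] 0.06572763718402322
face: yaw slope 0.0012 tilt slope -0.0063 x at z=0 0.0109  (n 7586)
face world y at bottom 0.1553527876933389
top z -0.08950497111937059
CL top (min y=-y edge) (1903, array([0.1554, 0.1655, 0.1744])) CR face None CR top None
```

{"api": "drive_tool", "payload": {
  "targets": [
    [[0,0,0.03],[0,0,0]],
    [[0,0,0.03],[0,0,0]],
    [[0,0,0.03],[0,0,0]],
    [[0,0,0.03],[0,0,0]],
    [[0,0,0.03],[0,0,0]],
    [[-0.002,0,0.03],[0,0,0]],
    [[0,0,0.03],[0,0,0]],
    [[0,0,0.03],[0,0,0]],
    [[0,0,0],[0,0,0]],
    [[0,0,0],[0,0,0]]
  ]
}}

```text
time: 41.45
position: [0.5536, 0.1444, 0.084]
eef_rot: [[0.001, 1.0, -0.0], [1.0, -0.001, 0.005], [0.005, -0.0, -1.0]]
force: [-0.5, -0.1, -1.4]
grip_width: 0.0658
grip_force: 34.6
```

{"api": "drive_tool", "payload": {
  "targets": [
    [[0,0,0.06],[0,0,0]],
    [[0,0,0.06],[0,0,0]],
    [[0,0,0.06],[0,0,0]],
    [[-0.002,0,0.06],[0,0,0]],
    [[0,0,0.06],[0,0,0]],
    [[0,0,0.06],[0,0,0]],
    [[-0.002,0,0.06],[0,0,0]],
    [[0,0,0.06],[0,0,0]],
    [[0,0,0],[0,0,0]],
    [[0,0,0],[0,0,0]]
  ]
}}

```text
time: 42.45
position: [0.5535, 0.1443, 0.06]
eef_rot: [[0.001, 1.0, -0.0], [1.0, -0.001, 0.005], [0.005, -0.0, -1.0]]
force: [0.3, -0.1, -0.7]
grip_width: 0.0658
grip_force: 34.6
```

{"api": "drive_tool", "payload": {
  "targets": [
    [[0,0,0.06],[0,0,0]],
    [[0,0,0.06],[0,0,0]],
    [[0,0,0.06],[0,0,0]],
    [[-0.002,0,0.06],[0,0,0]],
    [[0,0,0.06],[0,0,0]],
    [[0,0,0.06],[0,0,0]],
    [[0,0,0.06],[0,0,0]],
    [[0,0,0],[0,0,0]],
    [[0,0,0],[0,0,0]],
    [[0,0,0],[0,0,0]]
  ]
}}

```text
time: 43.45
position: [0.5537, 0.1444, 0.0392]
eef_rot: [[0.001, 1.0, 0.0], [1.0, -0.001, 0.005], [0.005, 0.0, -1.0]]
force: [0.3, -0.4, -1.1]
grip_width: 0.0659
grip_force: 34.6
```

{"api": "drive_tool", "payload": {
  "targets": [
    [[0,0,0.03],[0,0,0]],
    [[0,0,0.03],[0,0,0]],
    [[0,0,0.03],[0,0,0]],
    [[0,0,0.03],[0,0,0]],
    [[0,0,0.03],[0,0,0]],
    [[0,0,0.03],[0,0,0]],
    [[0,0,0],[0,0,0]],
    [[0,0,0],[0,0,0]],
    [[0,0,0],[0,0,0]],
    [[0,0,0],[0,0,0]]
  ]
}}

```text
time: 44.45
position: [0.5537, 0.1444, 0.0302]
eef_rot: [[0.001, 1.0, 0.0], [1.0, -0.001, 0.005], [0.005, 0.0, -1.0]]
force: [0.2, -0.5, -0.6]
grip_width: 0.0658
grip_force: 34.6
```

{"api": "drive_tool", "payload": {
  "targets": [
    [[0,0,0.01],[0,0,0]],
    [[0,0,0.01],[0,0,0]],
    [[0,0,0.01],[0,0,0]],
    [[0,0,0.01],[0,0,0]],
    [[0,0,0],[0,0,0]],
    [[0,0,0],[0,0,0]],
    [[0,0,0],[0,0,0]],
    [[0,0,0],[0,0,0]],
    [[0,0,0],[0,0,0]],
    [[0,0,0],[0,0,0]]
  ]
}}

```text
time: 45.45
position: [0.5536, 0.1444, 0.0281]
eef_rot: [[0.001, 1.0, 0.0], [1.0, -0.001, 0.005], [0.005, 0.0, -1.0]]
force: [0.0, -0.7, -1.3]
grip_width: 0.0656
grip_force: 34.6
```

{"api": "drive_tool", "payload": {
  "targets": [
    [[0,0,0.01],[0,0,0]],
    [[0,0,0.01],[0,0,0]],
    [[0,0,0],[0,0,0]],
    [[0,0,0],[0,0,0]],
    [[0,0,0],[0,0,0]],
    [[0,0,0],[0,0,0]],
    [[0,0,0],[0,0,0]],
    [[0,0,0],[0,0,0]],
    [[0,0,0],[0,0,0]],
    [[0,0,0],[0,0,0]]
  ]
}}

```text
time: 46.45
position: [0.5536, 0.1444, 0.0272]
eef_rot: [[0.001, 1.0, -0.0], [1.0, -0.001, 0.005], [0.005, -0.0, -1.0]]
force: [-1.9, -1.3, 2.4]
grip_width: 0.0658
grip_force: 34.8
```

Contact with the floor at +2.4 N. I release and go straight up.

{"api": "drive_tool", "payload": {
  "targets": [
    [[0,0,0],[0,0,0]],
    [[0,0,0],[0,0,0]],
    [[0,0,0],[0,0,0]],
    [[0,0,0],[0,0,0]],
    [[0,0,0],[0,0,0]],
    [[0,0,0],[0,0,0]],
    [[0,0,0],[0,0,0]],
    [[0,0,0],[0,0,0]],
    [[0,0,0],[0,0,0]],
    [[0,0,0],[0,0,0]]
  ],
  "claw": -1
}}

```text
time: 47.45
position: [0.5536, 0.1444, 0.0271]
eef_rot: [[0.001, 1.0, 0.0], [1.0, -0.001, 0.005], [0.005, 0.0, -1.0]]
force: [0.7, 0.4, 0.1]
grip_width: 0.0855
grip_force: 0.0
```

{"api": "drive_tool", "payload": {
  "targets": [
    [[0,0,-0.1],[0,0,0]],
    [[0,0,-0.2],[0,0,0]],
    [[0,0,-0.4],[0,0,0]],
    [[0,0,-0.6],[0,0,0]],
    [[0,0,-0.7],[0,0,0]],
    [[0,0,-0.6],[0,0,0]],
    [[0,0,-0.3],[0,0,0]],
    [[0,0,0],[0,0,0]],
    [[0,0,0],[0,0,0]],
    [[0,0,0],[0,0,0]]
  ]
}}

```text
time: 48.45
position: [0.5519, 0.1434, 0.1701]
eef_rot: [[0.001, 1.0, -0.004], [1.0, -0.0, 0.004], [0.004, -0.004, -1.0]]
force: [-0.2, 0.4, -0.2]
grip_width: 0.0855
grip_force: 0.0
```

```bash
python3 - <<'E'
from h import *
np.set_printoptions(precision=4,suppress=True)
s=robot.sense();print(s['time'],s['position'])
f=[]
for k in range(3):
    c=cam('wrist');p,d=robot.snapshot('wrist');f.append(cloud('wrist',d,c))
P=np.nanmedian(f,0);q,_=robot.snapshot('scene')
m=(abs(P[...,0]-.554)<.04)&(P[...,1]>.12)&(P[...,1]<.17)
t=P[m&(P[...,2]>.11)&(P[...,2]<.125)];print(len(t),cv2.minAreaRect((t[:,:2]*1000).astype(np.float32)),np.median(t[:,2]),np.polyfit(t[:,1],t[:,2],1),np.polyfit(t[:,0],t[:,2],1))
fc=P[m&(abs(P[...,0]-.554)<.03)&(P[...,2]>.082)&(P[...,2]<.11)];print('face',len(fc),np.polyfit(fc[:,2],fc[:,1],1),np.median(fc[:,1]))
for n,y0,y1 in(('CL',.15,.185),('CR',.1,.135)):
    k=P[(abs(P[...,0]-.554)<.028)&(P[...,1]>y0)&(P[...,1]<y1)&(P[...,2]>.0715)&(P[...,2]<.078)];print(n,len(k),np.quantile(k[:,1],[.005,.995]),np.median(k[:,2]),np.polyfit(k[:,1],k[:,2],1) if len(k)>9 else '')
a=cv2.resize(p,(400,300));b=cv2.resize(q[110:260,200:400],(400,300),interpolation=cv2.INTER_CUBIC)
save('w9.png',np.clip(np.hstack([a,b])*1.5,0,255).astype(np.uint8))
E
```

```text
48.45 [0.5519 0.1434 0.1701]
2052 ((554.68896484375, 144.11322021484375), (24.188039779663086, 66.08320617675781), 88.60545349121094) 0.11663488712676832 [-0.0457  0.1231] [-0.0014  0.1172]
face 457 [0.0013 0.1553] 0.15543425775108854
CL 1535 [0.1553 0.1808] 0.074742728838946 [-0.0193  0.0779]
CR 594 [0.1059 0.1178] 0.07484391036779003 [0.0437 0.07  ]
```

View pics/w9.png

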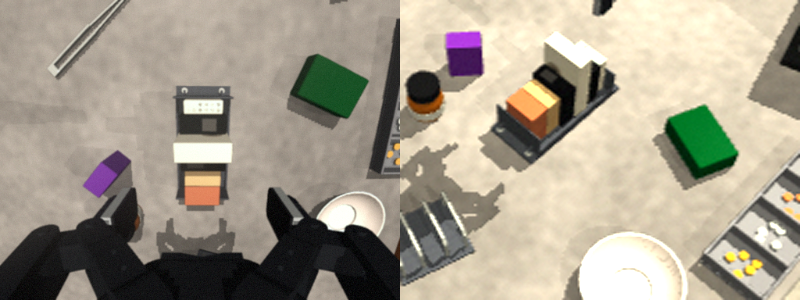

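The board (203,152) stands between the charcoals with its top at the right height, level and centred. All five blocks stand in order.

```bash
python3 -c "
from station import robot
print(robot.sign_off())"
```

```text
the job is handed in; nothing more can be done
None
```

The board stands upright on the rack's floor between the two charcoal blocks, with all five blocks upright and in order, and the job is handed in (verdict not shown); one missed grasp tipped the board about 22° on its stand, but it fell back upright.

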